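# Set the sinker chute to 20 degrees on setting blocks

### The arm

A 6-joint arm with a two-finger parallel gripper is mounted at the origin on the work surface. World frame = base frame: x ahead of the robot, y to its left, z up, the work surface at z = 0. Lengths are in m, angles in rad, forces in N, time in s.
With the tool pointing down it reaches from about 0.35 to 0.95 m from the base axis. Payload 17.4 kg.
Tool frame: the origin (TCP) lies at the centre of the arm's flange, where the gripper is bolted on; the fingertips stand tip_extent ahead of it and the grasp point (between the pads) lies 167 mm ahead of it (tip_extent is the distance from the TCP to the fingertips, in m); z points along the fingers, y is the direction in which the jaws open and shut (so a half turn about z gives the same grasp; the last joint's range is limited). The gripper opens to 93 mm and grips with 3 to 60 N. Pads are 15 mm wide; open, the fingers measure 128 mm over their backs; the gripper's body (75 mm by 188 mm) begins 65 mm behind the grasp point.
Start: joints at [1.189, 0.116, 1.442, -0, 1.584, -0.038], TCP at [0.228, 0.636, 0.405] pointing down, gripper open.
Joint ranges: [-2.83, 2.83], [-0.83, 2.19], [0.07, 2.5], [-1.14, 4.28], [0.01, 3], [-2.97, 2.97]. Speed limits (rad/s): [1.89, 1.89, 2.22, 3.14, 3.14, 3.14].

### API

Orientations are given as a unit quaternion [w, x, y, z].
In Python, from bench import * gives the robot as it stands. The module is installed in compiled form; this text tells all that it offers.
- The arm moves only by the tool carry_out, never from a script. Its arguments are lists of equal length, an entry for each row: "travel": the shift along the tool's x, y, z in cm, a list of three; "yaw": the turn about the tool's z in degrees; "claw": the closure, from 0 (fully open) to 1 (shut). In form: {"travel": [[tx, ty, tz], ...], "yaw": [yaw, ...], "claw": [claw, ...]}. A call has 1 to 8 rows; each row is the pose to reach, as a shift and turn from the pose commanded when the call began, along the tool's axes at that moment; what a row does not reach only later rows make up. A row lasts 1/8 s, in which the tool goes at most 62.5 mm and 10.7 degrees, less where a joint would pass 70% of its speed; a pose out of reach is approached as far as the arm can. A call with a gripper value outside its range is refused whole. The fingers move at their own pace and stop on an object; "newtons" is the grip in N (left out, the last holds). Time passes only in rows, so rows that repeat a pose let the fingers close. It gives the time, the measured TCP pose, the force and the opening at its end, in the units of the state.
- get_obs(): the state, without advancing time (a new reading comes with each control period).
- read_camera(name): name is "side" or "top" or "wrist"; returns the picture (400x640x3 uint8, red, green, blue); there is no depth.
- camera_model(name): a dict with "mtx" (3x3 intrinsics, pixels), "world_to_cam" (4x4, takes a point from world to camera coordinates); the wrist camera has in their place "tool_from_camera" (4x4, takes a point from camera to tool coordinates, whose origin is the TCP and whose axes are the flange's). Camera axes: x right, y up, looking along -z (the intrinsics and any distortion apply to the point x, -y, -z); pixel columns grow to the right and rows downward; lengths in m; the calibration is good to about 2 mm. A picture is of the moment at which its call begins: read the wrist's pose just before it. camera_model takes no time and is no camera call.
- finish_job(): hands the job in, once; it reports no verdict.
Trained networks look in the newest picture that a camera, given by its name, has taken for a name from the list of things; names that differ only in an ending like _2 or _b are one class to them, and where a whole thing is asked for, a point or a joint stands for the part that bears it (a point fixed in the world has none). Each returns a list of dicts, best first, with "p" (0 to 1); they miss things now and then, are a little off and sometimes report something else, mostly with a low value. They report only what shows in the picture. A call takes as long as a camera call. They do not tell look-alikes from the thing itself.
- boxes_of(camera, label): "rect" ([left, top, right, bottom] in pixels, round what is visible of it).
- outline_of(camera, label): "region" (400x640 bool, what is visible of it) and "rect" ([left, top, right, bottom] in pixels, round what is visible of it).
- mark_of(camera, label): "point" ([row, column] in pixels: a listed point, or the origin of a listed thing).
The state is a dict: "t": time; "q": joint angles; "qvel": joint speeds; "joint_efforts": joint torques, N m; "position": TCP position; "ee_rot": TCP orientation; "force": force on the tool from outside, world axes, zero at the start; "wrist_torque": the same for the moment, N m; "finger_gap": opening from 0.0 (shut) to 1.0 (fully open).
Only numpy, scipy, OpenCV 4.12 (cv2) and the standard library are available. Lean on these libraries where they do the work, as an engineer would, in place of code of your own. Each camera call takes 0.05 s, during which the arm holds its last target.

### The job

Set the hinged tin chute to a slope of 20 degrees: swing its upper end up by the tie bar, stack on the stand under its roller the two of the three setting blocks that together give 20 degrees (the roller is 200 mm from the hinge and the blocks are 28, 40 and 52 mm thick, so 68 mm), one flat on the other and centred under the roller, then let the chute down until the roller rests on the stack, and let go. Leave the third block, the sinkers and all the other things where they are.

Things in the scene. Friction and masses are not known exactly. Their poses are not given: they have to be found in the camera images.
- chute (a joint): Slope of the chute above level, in rad (0 = roller down on the stand, 0.72 = raised against its stop; about 0.04 to 0.2 at the start). Its hinge is pinched stiff, so the chute stays at any slope where it is left (sinking at most about 0.1 degree a second); raising it at the tie bar takes about 8 N, pushing it down about 3 N.
- hinge_axis (a point): Middle of the chute's hinge axis, 70 mm above the cart. Own x points level from the stack spot to the hinge and on to the crate, own y lies along the axis, z up.
- tie_bar (a point): Middle of the round steel tie bar, 13 mm thick, 116 mm long, parallel to the hinge axis, that joins the tops of the chute's side walls near its upper end and serves as its handle. In the chute it lies 245 mm from the hinge axis along the chute and 65 mm above the line from hinge axis to roller; the channel below it is free for 52 mm and 100 mm wide.
- chute_lip (a point): Middle of the chute's upper end edge. The chute is a U-shaped channel of folded tin, 106 mm wide, walls 52 mm high; it reaches 265 mm from the hinge axis to this edge and 45 mm beyond the hinge over the crate. Its underside runs 10 mm above the line from hinge axis to roller. Own x points along the chute towards the crate, z square to its floor.
- roller (a point): Centre of the steel roller, 20 mm in diameter and 90 mm long, fixed across under the chute, 200 mm from the hinge axis, so the stack under it is 200 mm x sin(slope) high.
- stack_spot (a point): Where the middle of the stack belongs: point on the flat top of the steel chute stand, straight under the roller's centre when the chute slopes 20 degrees, 188 mm level from the hinge axis. Own x points level towards the hinge (away from the robot), y along the hinge axis, z up.
- stand: Steel chute stand, fixed to the cart; origin on the cart under the stack spot, axes as there. Flat top 60 mm above the cart, reaching 65 mm from the origin towards the open end and 62 mm to each side, bare. The raised chute still bars the way straight down to it: bring a block in from the open end with the tool leaning back 30 to 45 degrees, fingers on the block's long sides.
- block28_center (a point): One of three plain aluminium setting blocks, all 70 mm long (its own x) and 48 mm wide (its own y), rounded edges; this one is 28 mm thick and lies flat on the cart with the thickness upright. The point is its centre, 14 mm above its underside. About 0.25 kg.
- block40_center (a point): One of three plain aluminium setting blocks, all 70 mm long (its own x) and 48 mm wide (its own y), rounded edges; this one is 40 mm thick and lies flat on the cart with the thickness upright. The point is its centre, 20 mm above its underside. About 0.36 kg.
- block52_center (a point): One of three plain aluminium setting blocks, all 70 mm long (its own x) and 48 mm wide (its own y), rounded edges; this one is 52 mm thick and lies flat on the cart with the thickness upright. The point is its centre, 26 mm above its underside. About 0.47 kg.
- sinker0_center (a point): Bystander: standing cone-shaped grey lead sinker, 44 mm across the foot, 61 mm high plus a small wire eye to 78 mm. The point is on its axis, 30 mm up.
- sinker1_center (a point): Bystander: standing cone-shaped grey lead sinker, 44 mm across the foot, 61 mm high plus a small wire eye to 78 mm. The point is on its axis, 30 mm up.
- sinker2_center (a point): Bystander: standing cone-shaped grey lead sinker, 44 mm across the foot, 61 mm high plus a small wire eye to 78 mm. The point is on its axis, 30 mm up.
- sinker3_center (a point): Bystander: standing cone-shaped grey lead sinker, 44 mm across the foot, 61 mm high plus a small wire eye to 78 mm. The point is on its axis, 30 mm up.
- sinker4_center (a point): Bystander: standing cone-shaped grey lead sinker, 44 mm across the foot, 61 mm high plus a small wire eye to 78 mm. The point is on its axis, 30 mm up.
- crucible_center (a point): Bystander: orange ceramic crucible, 96 mm across the rim, 95 mm high; the point is half-way up on its axis.
- dipper_center (a point): Bystander: brass dipper lying along its own x, 240 mm long, 34 mm high at its bowl (68 mm across, at +x); the point is at its middle, 20 mm up.
- mould_center (a point): Bystander: black cast iron mould block, 140 x 70 x 56 mm, with two wooden handles reaching 190 mm from its middle along its own -x; the point is its centre, 28 mm up.
Things that resemble listed ones, but are neither listed nor needed, are in the scene too. What is shaped like the part that bears block40_center but pink or purple is not meant.

How it is judged:
By the outcome, as a careful person would: the job done as asked, in the order asked, and still so for the second after the job is handed in, with the robot touching nothing.
It also fails if it takes over 72 s, if anything falls off the work surface, if the arm or the gripper's body presses on something with over 40 N, if the wrist force passes 120 N, or if a joint passes its speed limit or range.

## Working session

There is one attempt and no reset: what is moved stays moved. The work goes in short steps, Python scripts to look and compute and a tool call to move; the robot and the scene stay as the last step left them, time stands still between calls to the robot, and variables do not carry over. Pictures are saved under pics/ and viewed, and the job is handed in when it is done.

Besides the shell and the picture viewer there is one more tool, called after "Emit:" as name([rows], argument=value, ...), one row to a line, values as JSON. carry_out: Moves the arm, as the interface text tells. Its arguments: {"type":"object","properties":{"travel":{"type":"array","items":{"type":"array","items":{"type":"number"}}},"yaw":{"type":"array","items":{"type":"number"}},"claw":{"type":"array","items":{"type":"number"}},"newtons":{"type":"number"}},"required":["travel","yaw","claw"]}

```bash
mkdir -p pics
python3 - <<'E'
from bench import *
import cv2,numpy as np
o=get_obs()
print({k:np.round(v,3) for k,v in o.items()})
for n in ["side","top","wrist"]:
    im=read_camera(n); cv2.imwrite(f"pics/{n}0.png",im[:,:,::-1])
    m=camera_model(n); print(n,{k:np.round(v,4).tolist() if not isinstance(v,str) else v for k,v in m.items()})
E
```

```text
{'t': np.float64(0.0), 'q': array([ 1.189,  0.117,  1.442, -0.   ,  1.584, -0.038]), 'qvel': array([ 0.   ,  0.001, -0.001,  0.   , -0.001, -0.001]), 'joint_efforts': array([-1.0000e-03, -7.2126e+01, -6.2262e+01,  7.8000e-02,  2.4000e-02,
       -0.0000e+00]), 'position': array([0.228, 0.636, 0.404]), 'ee_rot': array([-0.   ,  0.171,  0.985, -0.001]), 'force': array([-1.042,  0.365, -0.637]), 'wrist_torque': array([0.021, 0.004, 0.017]), 'finger_gap': np.float64(1.002)}
side {'mtx': [[514.8637, 0.0, 315.9206], [0.0, 514.8637, 201.028], [0.0, 0.0, 1.0]], 'world_to_cam': [[0.8575, -0.5145, 0.006, -0.4754], [0.3909, 0.6589, 0.6427, -0.2839], [-0.3346, -0.5488, 0.7661, -1.4132], [0.0, 0.0, 0.0, 1.0]]}
top {'mtx': [[412.7221, 0.0, 325.0002], [0.0, 412.7221, 192.4452], [0.0, 0.0, 1.0]], 'world_to_cam': [[-0.0071, -0.9999, -0.0104, 0.0171], [0.9957, -0.008, 0.0921, -0.58], [-0.0922, -0.0097, 0.9957, -1.2461], [0.0, 0.0, 0.0, 1.0]]}
wrist {'mtx': [[328.4223, 0.0, 315.749], [0.0, 328.4223, 200.7438], [0.0, 0.0, 1.0]], 'tool_from_camera': [[-0.0005, 0.9552, 0.2961, 0.0825], [1.0, 0.0006, -0.0002, 0.0002], [-0.0004, 0.2961, -0.9552, 0.021], [0.0, 0.0, 0.0, 1.0]]}
```

View pics/side0.png

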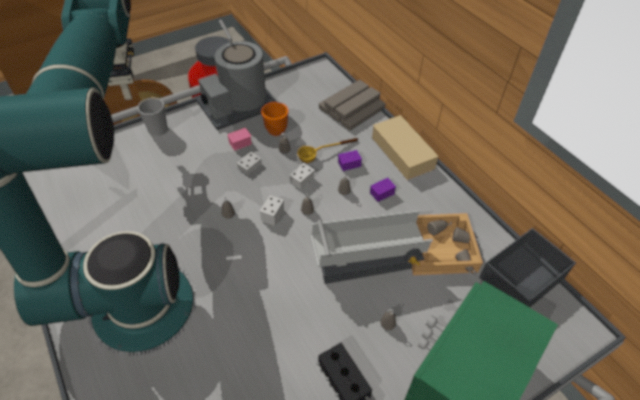

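View pics/top0.png

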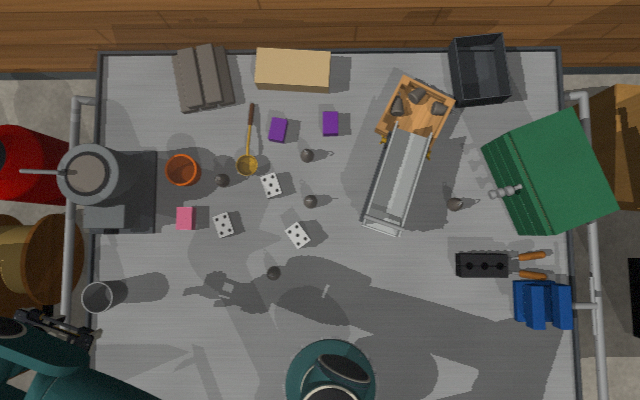

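View pics/wrist0.png

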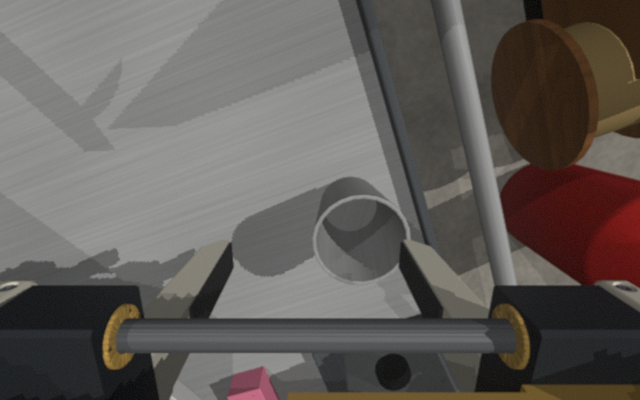

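```bash
cat > h.py <<'E'
from bench import *
import cv2,numpy as np
def ray(n,rc):
    m=camera_model(n); K=np.array(m["mtx"]); T=np.array(m["world_to_cam"])
    d=np.array([(rc[1]-K[0,2])/K[0,0],-(rc[0]-K[1,2])/K[1,1],-1.])
    R=T[:3,:3]; o=-R.T@T[:3,3]; return o,R.T@d
def onz(n,rc,z):
    o,d=ray(n,rc); return o+d*(z-o[2])/d[2]
def proj(n,p):
    m=camera_model(n); K=np.array(m["mtx"]); T=np.array(m["world_to_cam"])
    c=T[:3,:3]@np.asarray(p)+T[:3,3]; return np.array([K[1,2]-K[1,1]*c[1]/c[2]*-1*-1 if 0 else K[1,2]+K[1,1]*(-c[1])/(-c[2]), K[0,2]+K[0,0]*c[0]/(-c[2])])
def tri(a,b):
    (o1,d1),(o2,d2)=a,b
    d1=d1/np.linalg.norm(d1);d2=d2/np.linalg.norm(d2)
    s=np.linalg.lstsq(np.c_[d1,-d2],o2-o1,rcond=None)[0]
    p,q=o1+s[0]*d1,o2+s[1]*d2
    return (p+q)/2,np.linalg.norm(p-q)
E
python3 - <<'E'
from h import *
for n in ["top","side"]:
    read_camera(n)
    for l in ["block28_center","block40_center","block52_center","tie_bar","chute_lip","hinge_axis","stack_spot","roller"]:
        print(n,l,[(np.round(r["point"],1).tolist(),round(r["p"],2)) for r in mark_of(n,l)])
    for l in ["block28_center","block40_center","block52_center"]:
        print(n,l,[(np.round(r["rect"],1).tolist(),round(r["p"],2)) for r in boxes_of(n,l)])
t=cv2.imread("pics/top0.png"); s=cv2.imread("pics/side0.png")
cv2.imwrite("pics/t1.png",cv2.resize(t[140:260,190:330],None,fx=5,fy=5,interpolation=2))
cv2.imwrite("pics/s1.png",cv2.resize(s[120:230,210:330],None,fx=5,fy=5,interpolation=2))
cv2.imwrite("pics/t2.png",cv2.resize(t[70:245,350:470],None,fx=3.4,fy=3.4,interpolation=2))
cv2.imwrite("pics/s2.png",cv2.resize(s[200:290,300:490],None,fx=4,fy=4,interpolation=2))
print(get_obs()["t"])
E
```

```text
top block28_center [([224.5, 222.7], 0.76)]
top block40_center [([215.5, 185.4], 0.7), ([125.7, 330.0], 0.63), ([134.1, 278.9], 0.56)]
top block52_center [([234.1, 297.9], 0.79)]
top tie_bar [([219.6, 380.3], 0.59)]
top chute_lip [([227.3, 377.4], 0.79)]
top hinge_axis [([148.0, 406.3], 0.86)]
top stack_spot [([206.8, 385.9], 0.61)]
top roller [([209.2, 386.1], 0.83)]
top block28_center [([211.6, 211.0, 234.8, 238.7], 0.79)]
top block40_center [([269.6, 118.5, 287.4, 144.0], 0.97), ([322.9, 111.9, 342.1, 136.4], 0.88), ([172.3, 206.6, 197.7, 233.3], 0.79), ([260.7, 170.7, 285.9, 201.1], 0.67), ([302.7, 148.2, 313.3, 164.1], 0.45)]
top block52_center [([287.4, 220.8, 308.2, 250.3], 0.94), ([260.0, 170.6, 284.9, 200.3], 0.7)]
side block28_center [([162.7, 248.2], 0.6)]
side block40_center [([188.9, 383.6], 0.9), ([158.8, 352.6], 0.77), ([173.8, 304.7], 0.61), ([140.3, 237.5], 0.57), ([252.9, 312.8], 0.37), ([204.6, 306.9], 0.21)]
side block52_center [([210.1, 274.5], 0.85), ([253.0, 338.1], 0.41)]
side tie_bar [([233.6, 324.4], 0.96), ([242.8, 405.7], 0.45)]
side chute_lip [([251.6, 313.6], 0.65), ([204.5, 310.7], 0.17)]
side hinge_axis [([241.2, 406.4], 0.55), ([374.0, 344.1], 0.26)]
side stack_spot [([252.6, 342.5], 0.97)]
side roller [([249.4, 337.6], 0.93), ([373.5, 342.2], 0.67)]
side block28_center []
side block40_center [([227.9, 129.8, 249.7, 153.1], 0.81), ([342.4, 152.0, 363.0, 176.8], 0.67), ([368.6, 179.2, 396.3, 204.7], 0.62), ([220.9, 203.1, 232.0, 219.0], 0.61)]
side block52_center [([260.4, 196.6, 282.4, 225.0], 0.87), ([311.5, 212.1, 430.1, 285.9], 0.49)]
1.35
```

View pics/t1.png

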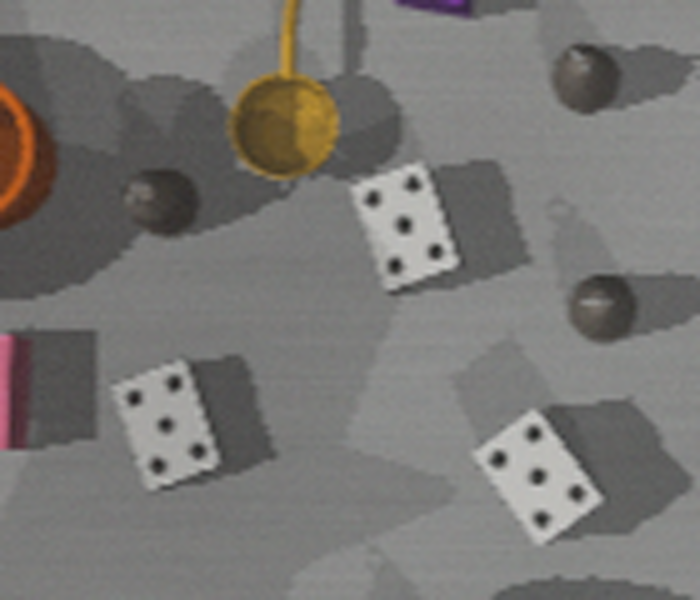

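View pics/s1.png

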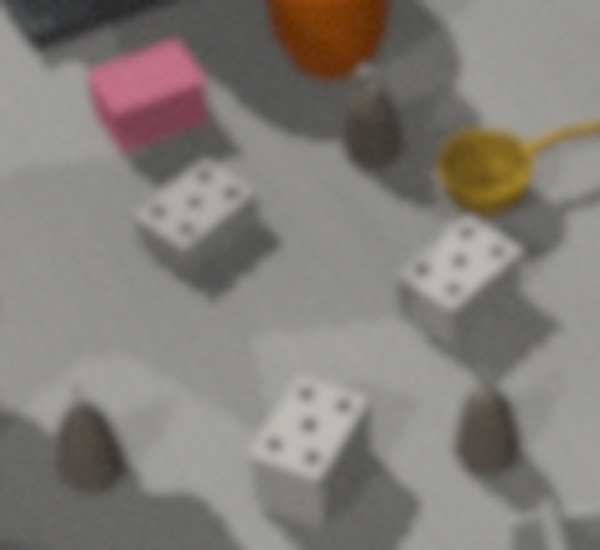

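View pics/t2.png

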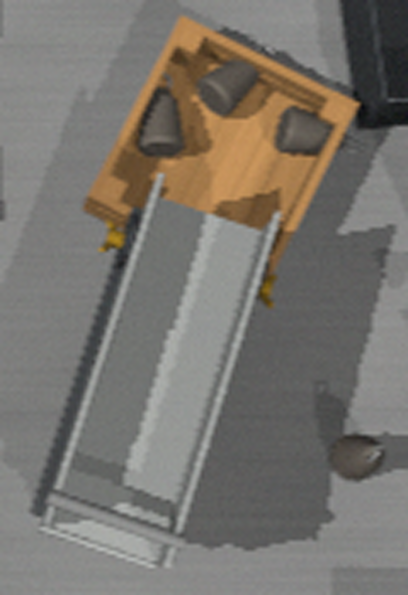

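View pics/s2.png

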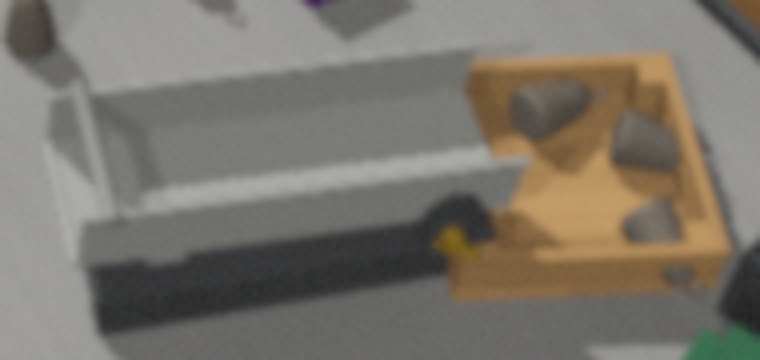

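Run:
```python
from h import *
P={"b28":([224.5,222.7],[162.7,248.2],.014),"b40":([185.5,271],[173.8,304.7],.02),"b52":([234.1,297.9],[210.1,274.5],.026),
"tie":([219.6,380.3],[233.6,324.4],.15),"lip":([227.3,377.4],[251.6,313.6],.1),"hinge":([148,406.3],[241.2,406.4],.07),"spot":([206.8,385.9],[252.6,342.5],.06),"roller":([209.2,386.1],[249.4,337.6],.08)}
for k,(t,s,z) in P.items():
    print(k,np.round(tri(ray("top",t),ray("side",s)),4) if 0 else (np.round(tri(ray("top",t),ray("side",s))[0],4),round(tri(ray("top",t),ray("side",s))[1],4)),np.round(onz("top",t,z),4),np.round(onz("side",s,z),4))
```

```text
b28 (array([0.4845, 0.3317, 0.0097]), np.float64(0.0008)) [0.4841 0.3308 0.014 ] [0.4833 0.3276 0.014 ]
b40 (array([0.6089, 0.1761, 0.0294]), np.float64(0.0137)) [0.6038 0.1806 0.02  ] [0.6194 0.1807 0.02  ]
b52 (array([0.4564, 0.095 , 0.0228]), np.float64(0.0079)) [0.4529 0.0965 0.026 ] [0.4588 0.0907 0.026 ]
tie (array([ 0.4934, -0.1415,  0.1501]), np.float64(0.0029)) [ 0.4921 -0.1408  0.15  ] [ 0.4948 -0.142   0.15  ]
lip (array([ 0.4679, -0.1386,  0.0811]), np.float64(0.0081)) [ 0.4714 -0.1382  0.1   ] [ 0.4575 -0.148   0.1   ]
hinge (array([ 0.7109, -0.2342,  0.0704]), np.float64(0.006)) [ 0.7082 -0.2328  0.07  ] [ 0.7141 -0.235   0.07  ]
spot (array([ 0.5352, -0.1703,  0.0644]), np.float64(0.0066)) [ 0.5325 -0.1694  0.06  ] [ 0.5401 -0.1692  0.06  ]
roller (array([ 0.5242, -0.1665,  0.0842]), np.float64(0.0001)) [ 0.5243 -0.1671  0.08  ] [ 0.526  -0.1642  0.08  ]
```

Emit:
carry_out([
  [0,0,-6],
  [0,0,-12],
  [0,0,-18],
  [0,0,-24],
  [0,0,-30],
  [0,0,-36],
  [0,0,-42],
  [0,0,-48],
], yaw=[0,0,0,0,0,0,0,0], claw=[0,0,0,0,0,0,0,0])

```text
t: 2.35
position: [0.2279, 0.6362, 0.845]
ee_rot: [0.0, 0.171, 0.985, 0.002]
force: [0.7, 0.2, 0.8]
finger_gap: 1.001
```

Emit:
carry_out([
  [0,6,-6],
  [0,12,-12],
  [0,18,-18],
  [0,24,-24],
  [0,24,-24],
], yaw=[0,0,0,0,0], claw=[0,0,0,0,0])

```text
t: 2.98
position: [0.2334, 0.6517, 0.8541]
ee_rot: [0.003, 0.171, 0.985, 0.018]
force: [0.8, 0.4, 0.1]
finger_gap: 1.005
```

Run:
```python
from h import *
o=get_obs(); print({k:np.round(o[k],3) for k in ("t","q","position","ee_rot")})
```

```text
{'t': np.float64(2.975), 'q': array([ 1.19e+00,  5.73e-01,  7.20e-02,  2.00e-03,  2.46e+00, -3.60e-02]), 'position': array([0.233, 0.652, 0.854]), 'ee_rot': array([0.003, 0.171, 0.985, 0.018])}
```

Emit:
carry_out([
  [0,0,0],
  [0,0,0],
  [0,0,0],
], yaw=[0,0,0], claw=[0,0,0])

```text
t: 3.35
position: [0.234, 0.6534, 0.8522]
ee_rot: [0.003, 0.171, 0.985, 0.016]
force: [-0.3, -0.6, -0.2]
finger_gap: 0.999
```

Run:
```python
from h import *
o=get_obs(); print({k:np.round(o[k],4) for k in ("t","q","position","ee_rot")})
```

```text
{'t': np.float64(3.35), 'q': array([ 1.1899e+00,  5.7560e-01,  7.2900e-02,  1.9000e-03,  2.4603e+00,
       -3.5600e-02]), 'position': array([0.234 , 0.6534, 0.8522]), 'ee_rot': array([0.0028, 0.171 , 0.9851, 0.0162])}
```

Emit:
carry_out([
  [0,4,3],
  [0,8,7],
  [0,12,11],
  [0,17,16],
  [0,22,22],
  [0,30,20],
  [0,40,18],
  [0,50,16],
], yaw=[0,0,0,0,0,0,0,0], claw=[0,0,0,0,0,0,0,0])

```text
t: 4.35
position: [0.3092, 0.8635, 0.6053]
ee_rot: [0.006, 0.171, 0.985, 0.035]
force: [-0.1, -0.7, -0.1]
finger_gap: 1.004
```

Run:
```python
from h import *
o=get_obs(); print({k:np.round(o[k],4) for k in ("t","q","position","ee_rot")}, sum(o["q"][[1,2,4]])-np.pi)
```

```text
{'t': np.float64(4.35), 'q': array([ 1.1988,  0.8827,  0.0725,  0.0023,  2.1152, -0.0269]), 'position': array([0.3092, 0.8635, 0.6053]), 'ee_rot': array([0.0061, 0.1709, 0.9846, 0.035 ])} -0.07108743249641059
```

Emit:
carry_out([
  [0,40,-30],
  [0,40,-30],
  [0,40,-30],
  [0,40,-30],
  [0,40,-30],
  [0,40,-30],
  [0,40,-30],
  [0,40,-30],
], yaw=[0,0,0,0,0,0,0,0], claw=[0,0,0,0,0,0,0,0])

```text
t: 5.35
position: [0.3007, 0.8395, 0.6496]
ee_rot: [0.009, 0.171, 0.984, 0.054]
force: [0.7, -0.4, 0.1]
finger_gap: 0.996
```

Run:
```python
from h import *
o=get_obs(); print({k:np.round(o[k],4) for k in ("t","q","position","ee_rot")}, sum(o["q"][[1,2,4]])-np.pi)
```

```text
{'t': np.float64(5.35), 'q': array([ 1.1979,  0.833 ,  0.0734,  0.0037,  2.1262, -0.027 ]), 'position': array([0.3007, 0.8395, 0.6496]), 'ee_rot': array([0.0093, 0.1708, 0.9838, 0.0537])} -0.10895192106902485
```

Emit:
carry_out([
  [0,40,-20],
], yaw=[0], claw=[0])

```text
t: 5.48
position: [0.3017, 0.8426, 0.6519]
ee_rot: [0.013, 0.171, 0.983, 0.073]
force: [-0.1, 0.2, -0.7]
finger_gap: 1.0
```

Emit:
carry_out([
  [0,40,0],
], yaw=[0], claw=[0])

```text
t: 5.6
position: [0.3073, 0.8581, 0.6355]
ee_rot: [0.016, 0.17, 0.981, 0.091]
force: [-0.3, -0.3, 0.3]
finger_gap: 0.996
```

Emit:
carry_out([
  [0,40,0],
  [0,40,0],
], yaw=[0,0], claw=[0,0])

```text
t: 5.85
position: [0.3165, 0.8837, 0.6007]
ee_rot: [0.019, 0.17, 0.979, 0.108]
force: [0.1, -0.1, -0.3]
finger_gap: 0.998
```

Run:
```python
from h import *
o=get_obs(); print({k:np.round(o[k],4) for k in ("t","q","position","ee_rot")}, sum(o["q"][[1,2,4]])-np.pi)
```

```text
{'t': np.float64(5.85), 'q': array([ 1.199 ,  0.8898,  0.0737,  0.0066,  1.9585, -0.0248]), 'position': array([0.3165, 0.8837, 0.6007]), 'ee_rot': array([0.0188, 0.17  , 0.9793, 0.108 ])} -0.21968189402882743
```

Emit:
carry_out([
  [0,-6,0],
  [0,-12,-0.5],
  [0,-18,-1],
  [0,-24,-1],
  [0,-30,-1.5],
  [0,-36,-2],
  [0,-42,-2],
  [0,-48,-2],
], yaw=[0,0,0,0,0,0,0,0], claw=[0,0,0,0,0,0,0,0])

```text
t: 6.85
position: [0.1899, 0.5301, 0.5371]
ee_rot: [0.019, 0.17, 0.979, 0.108]
force: [0.3, 0.5, 1.1]
finger_gap: 1.0
```

Emit:
carry_out([
  [0,-6,0],
  [0,-12,0],
  [0,-18,0],
], yaw=[0,0,0], claw=[0,0,0])

```text
t: 7.22
position: [0.1307, 0.365, 0.4978]
ee_rot: [0.019, 0.17, 0.979, 0.108]
force: [-0.4, 0.1, 0.8]
finger_gap: 1.001
```

Run:
```python
from h import *
o=get_obs(); print({k:np.round(o[k],4) for k in ("t","q","position","ee_rot")}, sum(o["q"][[1,2,4]])-np.pi)
```

```text
{'t': np.float64(7.225), 'q': array([ 1.1565, -0.594 ,  1.8856,  0.0154,  1.6306, -0.068 ]), 'position': array([0.1307, 0.365 , 0.4978]), 'ee_rot': array([0.0188, 0.17  , 0.9793, 0.1081])} -0.21940601385129543
```

Emit:
carry_out([
  [0,-6,0],
  [0,-12,0],
  [0,-18,0],
], yaw=[0,0,0], claw=[0,0,0])

```text
t: 7.6
position: [0.0986, 0.2747, 0.4753]
ee_rot: [0.015, 0.171, 0.982, 0.086]
force: [-0.7, 1.2, 1.0]
finger_gap: 1.002
```

Run:
```python
from h import *
o=get_obs(); print({k:np.round(o[k],4) for k in ("t","q","position","ee_rot")}, sum(o["q"][[1,2,4]])-np.pi)
```

```text
{'t': np.float64(7.6), 'q': array([ 1.1319, -0.8288,  2.0409,  0.0169,  1.7563, -0.0902]), 'position': array([0.0986, 0.2747, 0.4753]), 'ee_rot': array([0.0148, 0.1706, 0.9815, 0.0856])} -0.17318531777739032
```

Emit:
carry_out([
  [0,-15,0],
], yaw=[0], claw=[0])

```text
t: 7.72
position: [0.0966, 0.2694, 0.4796]
ee_rot: [0.012, 0.171, 0.983, 0.068]
force: [-0.2, -0.4, -0.4]
finger_gap: 1.003
```

Emit:
carry_out([
  [0,-15,0],
], yaw=[0], claw=[0])

```text
t: 7.85
position: [0.0946, 0.2638, 0.4845]
ee_rot: [0.009, 0.171, 0.984, 0.049]
force: [-0.0, -0.6, 0.5]
finger_gap: 1.001
```

Run:
```python
from h import *
o=get_obs(); print({k:np.round(o[k],4) for k in ("t","q","position","ee_rot")}, sum(o["q"][[1,2,4]])-np.pi)
```

```text
{'t': np.float64(7.85), 'q': array([ 1.1314, -0.8302,  2.0245,  0.0096,  1.8481, -0.0925]), 'position': array([0.0946, 0.2638, 0.4845]), 'ee_rot': array([0.0086, 0.1708, 0.984 , 0.049 ])} -0.09922207594208743
```

Emit:
carry_out([
  [0,-15,0],
], yaw=[0], claw=[0])

```text
t: 7.98
position: [0.0925, 0.2576, 0.4918]
ee_rot: [0.005, 0.171, 0.985, 0.03]
force: [-0.4, 0.2, 0.1]
finger_gap: 1.0
```

Emit:
carry_out([
  [0,-15,0],
], yaw=[0], claw=[0])

```text
t: 8.1
position: [0.0901, 0.2507, 0.502]
ee_rot: [0.002, 0.171, 0.985, 0.011]
force: [0.4, 0.3, 0.0]
finger_gap: 1.001
```

Emit:
carry_out([
  [0,-0.5,0],
], yaw=[0], claw=[0])

```text
t: 8.22
position: [0.0899, 0.2503, 0.5031]
ee_rot: [0.002, 0.171, 0.985, 0.01]
force: [0.8, 0.4, 0.3]
finger_gap: 1.001
```

```bash
cat >> h.py <<'E'
from scipy.spatial.transform import Rotation as Ro
def R_(): 
    w,x,y,z=get_obs()["ee_rot"]; return Ro.from_quat([x,y,z,w]).as_matrix()
def st():
    o=get_obs(); R=R_()
    print({k:np.round(o[k],4).tolist() for k in ("t","q","position","force","finger_gap")})
    z=R[:,2]; print("tilt deg",np.degrees(np.arccos(-z[2])).round(2),"tilt az",np.degrees(np.arctan2(z[1],z[0])).round(1),"y az",np.degrees(np.arctan2(R[1,1],R[0,1])).round(2),"x az",np.degrees(np.arctan2(R[1,0],R[0,0])).round(2),"grasp",np.round(o["position"]+.167*z,4))
def mv(g,ref=None):
    "tool-frame cm move to bring grasp point to g"
    o=get_obs(); R=R_(); p=o["position"]+.167*R[:,2]
    return np.round(100*R.T@(np.asarray(g)-p),2)
E
python3 - <<'E'
from h import *
st()
E
```

```text
{'t': 8.225, 'q': [1.129, -0.8303, 1.9928, 0.0019, 1.9586, -0.0973], 'position': [0.0899, 0.2503, 0.5031], 'force': [0.7703, 0.4231, 0.2623], 'finger_gap': 1.0008}
tilt deg 1.18 tilt az 69.7 y az 70.3 x az 160.3 grasp [0.0911 0.2535 0.3361]
```

Emit:
carry_out([
  [0,-2,0],
], yaw=[0], claw=[0])

```text
t: 8.35
position: [0.0892, 0.2481, 0.5059]
ee_rot: [0.0, 0.171, 0.985, 0.003]
force: [-0.7, -0.5, 0.6]
finger_gap: 0.998
```

Run:
```python
from h import *
st()
```

```text
{'t': 8.35, 'q': [1.1284, -0.8298, 1.9878, 0.0008, 1.9774, -0.0984], 'position': [0.0892, 0.2481, 0.5059], 'force': [-0.6839, -0.5477, 0.6316], 'finger_gap': 0.9982}
tilt deg 0.36 tilt az 71.1 y az 70.31 x az 160.31 grasp [0.0896 0.2491 0.3389]
```

Run:
```python
from h import *
for n,t,z in [("b40",(185.2,270.8),.04),("b28",(225,223),.028),("tie",(221.8,383.5),.15),("lip",(231.2,380.9),.097)]+[("sink",p,.06) for p in [(155,307),(201,310),(180,222),(272,273),(204,455)]]+[("dip",(165,246),.03),("b52",(234.5,297.5),.052)]:
    print(n,np.round(onz("top",t,z),4))
c=[(350,187),(418,163),(460,265),(392,293)]
for cs,z in ((c,.04),([(112,388),(182,360),(217,465),(152,490)],.028)):
    w=np.array([onz("top",(y/5+140,x/5+190),z)[:2] for x,y in cs]); print(np.round(w,3).tolist(),w.mean(0), [np.linalg.norm(w[i]-w[i-1]).round(3) for i in range(4)],np.degrees(np.arctan2(*(w[0]-w[3]+w[1]-w[2])[::-1])))
print("to b40 hover",mv([.603,.18,.14]))
```

```text
b40 [0.6026 0.1784 0.04  ]
b28 [0.4823 0.3262 0.028 ]
tie [ 0.486  -0.1495  0.15  ]
lip [ 0.4601 -0.1484  0.097 ]
sink [0.6915 0.0661 0.06  ]
sink [0.5517 0.0576 0.06  ]
sink [0.6173 0.3232 0.06  ]
sink [0.3423 0.1677 0.06  ]
sink [ 0.5393 -0.3756  0.06  ]
dip [0.6673 0.2571 0.03  ]
b52 [0.4519 0.0958 0.052 ]
[[0.627, 0.212], [0.641, 0.17], [0.578, 0.144], [0.561, 0.185]] [0.602011   0.17776088] [np.float64(0.07), np.float64(0.044), np.float64(0.068), np.float64(0.045)] 22.08224594729997
[[0.505, 0.359], [0.522, 0.316], [0.458, 0.294], [0.443, 0.334]] [0.48191515 0.32579845] [np.float64(0.068), np.float64(0.046), np.float64(0.068), np.float64(0.042)] 20.755937623391663
to b40 hover [-50.67  10.67  19.96]
```

Emit:
carry_out([
  [-5.5,1.2,0],
  [-11,2.4,0],
  [-17,3.6,0],
  [-23,4.8,1],
  [-29,6,3],
  [-35,7.3,5],
  [-41,8.6,7],
  [-46.5,9.8,9],
], yaw=[-6,-12,-18,-24,-30,-36,-41,-41], claw=[0,0,0,0,0,0,0,0])

```text
t: 9.35
position: [0.5541, 0.1846, 0.4183]
ee_rot: [0.002, -0.185, 0.983, 0.002]
force: [-0.4, 1.3, 0.4]
finger_gap: 1.0
```

Run:
```python
from h import *
st(); print(mv([.6023,.178,.13]))
```

```text
{'t': 9.35, 'q': [0.277, -0.0862, 1.6243, 0.0042, 1.5999, -1.6664], 'position': [0.5541, 0.1846, 0.4183], 'force': [-0.354, 1.3421, 0.4055], 'finger_gap': 1.0001}
tilt deg 0.32 tilt az 66.0 y az 111.36 x az -158.64 grasp [0.5545 0.1854 0.2513]
[-4.14 -2.48 12.13]
```

Emit:
carry_out([
  [-2.5,-1.5,4],
  [-4.1,-2.4,10],
  [-4.1,-2.4,12],
], yaw=[0,0,0], claw=[0,0,0])

```text
t: 9.72
position: [0.5993, 0.1779, 0.2949]
ee_rot: [-0.001, -0.184, 0.983, 0.002]
force: [-0.4, 0.2, 0.4]
finger_gap: 1.0
```

```bash
cat >> h.py <<'E'
def wray(rc):
    o=get_obs(); m=camera_model("wrist"); K=np.array(m["mtx"]); T=np.array(m["tool_from_camera"]); R=R_()
    d=np.array([(rc[1]-K[0,2])/K[0,0],-(rc[0]-K[1,2])/K[1,1],-1.])
    return o["position"]+R@T[:3,3], R@T[:3,:3]@d
def wonz(rc,z):
    o,d=wray(rc); return o+d*(z-o[2])/d[2]
def wproj(p):
    o=get_obs(); m=camera_model("wrist"); K=np.array(m["mtx"]); T=np.array(m["tool_from_camera"]); R=R_()
    c=T[:3,:3].T@(R.T@(np.asarray(p)-o["position"])-T[:3,3]); return [K[1,2]-K[1,1]*c[1]/-c[2],K[0,2]+K[0,0]*c[0]/-c[2]]
E
python3 - <<'E'
from h import *
st(); cv2.imwrite("pics/w1.png",read_camera("wrist")[:,:,::-1])
print(wproj([.6023,.178,.04]))
E
```

```text
{'t': 9.725, 'q': [0.247, 0.0596, 1.6815, 0.0043, 1.403, -1.6956], 'position': [0.5993, 0.1779, 0.2949], 'force': [-0.3711, 0.2122, 0.3816], 'finger_gap': 1.0005}
tilt deg 0.28 tilt az 133.9 y az 111.26 x az -158.74 grasp [0.5988 0.1785 0.1279]
[np.float64(218.28659871185323), np.float64(312.3681418004273)]
```

View pics/w1.png

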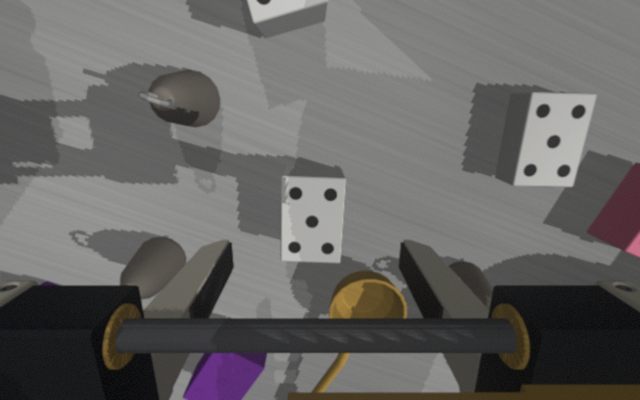

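Run:
```python
from h import *
print(wonz((221,312),.04)); print([wonz(p,.04).round(4) for p in [(176,289),(178,346),(262,342),(261,281)]])
print("b28",wonz((141,553),.028))
p=wonz((221,312),.04); print(mv([p[0],p[1],.021]))
```

```text
[0.60444349 0.17852703 0.04      ]
[array([0.5779, 0.1504, 0.04  ]), array([0.5643, 0.1896, 0.04  ]), array([0.6281, 0.213 , 0.04  ]), array([0.6446, 0.1678, 0.04  ])]
b28 [0.48484706 0.32443457 0.028     ]
[-0.61 -0.3  10.63]
```

Emit:
carry_out([
  [-0.6,-0.3,5],
  [-0.6,-0.3,9],
  [-0.6,-0.3,10.3],
  [-0.6,-0.3,10.3],
  [-0.6,-0.3,10.3],
  [-0.6,-0.3,10.3],
  [-0.6,-0.3,10.3],
], yaw=[0,0,0,0,0,0,0], claw=[0,0,0,0.6,0.6,0.6,0.6], newtons=25)

```text
t: 10.65
position: [0.6061, 0.1782, 0.1968]
ee_rot: [0.002, -0.185, 0.983, 0.002]
force: [0.6, -0.9, -0.8]
finger_gap: 0.615
```

Run:
```python
from h import *
st(); cv2.imwrite("pics/w2.png",read_camera("wrist")[:,:,::-1])
print(camera_model("wrist").keys())
```

```text
{'t': 10.65, 'q': [0.2448, 0.1545, 1.7476, 0.0045, 1.2358, -1.6993], 'position': [0.6061, 0.1782, 0.1968], 'force': [0.5718, -0.9005, -0.7801], 'finger_gap': 0.6147}
tilt deg 0.32 tilt az 63.4 y az 111.31 x az -158.7 grasp [0.6066 0.1791 0.0298]
dict_keys(['mtx', 'tool_from_camera'])
```

View pics/w2.png

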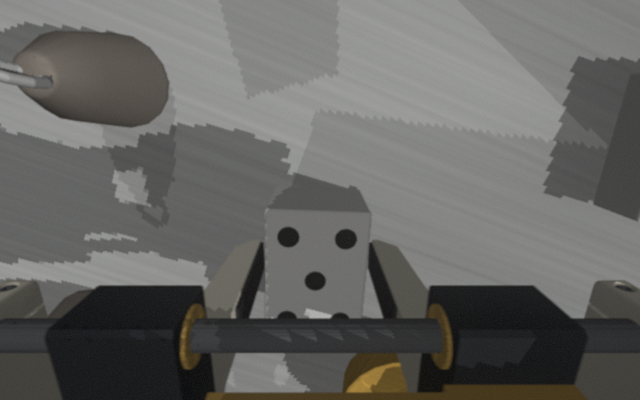

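Emit:
carry_out([
  [0,0,0.7],
  [0,0,0.7],
  [0,0,0.7],
], yaw=[0,0,0], claw=[0.7,0.7,0.7], newtons=25)

```text
t: 11.08
position: [0.6069, 0.1784, 0.1909]
ee_rot: [0.003, -0.185, 0.983, 0.002]
force: [0.3, -0.1, 15.0]
finger_gap: 0.515
```

Run:
```python
from h import *
st()
print(mv([.43,-.03,.16]))
```

```text
{'t': 11.075, 'q': [0.2447, 0.1615, 1.7504, 0.0045, 1.2234, -1.6992], 'position': [0.6069, 0.1784, 0.1909], 'force': [0.2867, -0.0809, 15.0293], 'finger_gap': 0.5153}
tilt deg 0.44 tilt az 47.9 y az 111.29 x az -158.71 grasp [0.6077 0.1793 0.0239]
[ 24.06 -13.   -13.82]
```

Emit:
carry_out([
  [0,0,-5],
  [2,-1,-10.5],
  [7,-3.8,-13],
  [12,-6.5,-13],
  [17,-9.2,-13],
  [21,-11.3,-13],
  [24,-13,-11],
  [24,-13,-6],
], yaw=[0,0,8,16,25,33,41.3,41.3], claw=[0.7,0.7,0.7,0.7,0.7,0.7,0.7,0.7])

```text
t: 12.08
position: [0.4289, -0.0318, 0.2485]
ee_rot: [0.003, 0.176, 0.984, 0.002]
force: [0.4, 0.4, -4.2]
finger_gap: 0.518
```

Run:
```python
from h import *
st()
print(mv([.43,-.03,.025]))
cv2.imwrite("pics/w3.png",read_camera("wrist")[:,:,::-1])
```

```text
{'t': 12.075, 'q': [-0.1346, -0.3631, 2.1332, 0.0047, 1.3662, -1.3528], 'position': [0.4289, -0.0318, 0.2485], 'force': [0.3987, 0.35, -4.1625], 'finger_gap': 0.5176}
tilt deg 0.4 tilt az 33.5 y az 69.74 x az 159.74 grasp [ 0.4299 -0.0311  0.0815]
[0.05 0.08 5.65]
```

View pics/w3.png

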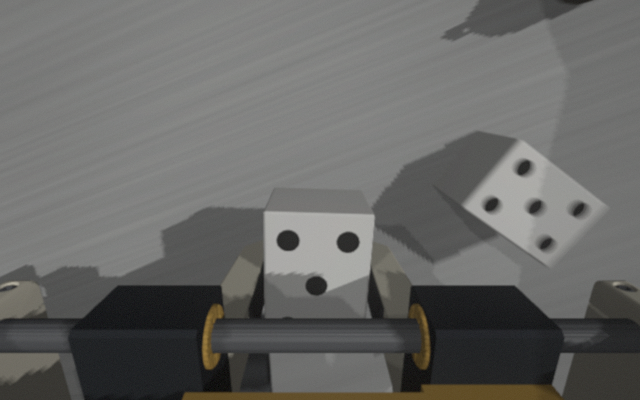

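Emit:
carry_out([
  [0,0,3.5],
  [0,0,5.2],
  [0,0,5.7],
  [0,0,5.7],
  [0,0,5.7],
  [0,0,5.7],
], yaw=[0,0,0,0,0,0], claw=[0.7,0.7,0.7,0.2,0.2,0.2])

```text
t: 12.88
position: [0.4299, -0.0301, 0.1914]
ee_rot: [0.001, 0.174, 0.985, 0.003]
force: [-0.3, -0.7, -0.5]
finger_gap: 0.779
```

Run:
```python
from h import *
st()
print(mv([.484,.3255,.16]))
```

```text
{'t': 12.875, 'q': [-0.1305, -0.2973, 2.1829, 0.0052, 1.2541, -1.354], 'position': [0.4299, -0.0301, 0.1914], 'force': [-0.2619, -0.7202, -0.4557], 'finger_gap': 0.7786}
tilt deg 0.3 tilt az 61.5 y az 70.01 x az 160.01 grasp [ 0.4303 -0.0293  0.0244]
[  7.08  35.25 -13.38]
```

Emit:
carry_out([
  [0,0,-5.5],
  [0,2,-11],
  [1,8,-12],
  [2.5,14,-12],
  [4,20,-12],
  [5.2,26,-12],
  [6.5,32,-12],
  [7.1,35.2,-11],
], yaw=[0,-4,-12,-20,-28,-36,-41,-41], claw=[0.1,0.1,0.1,0.1,0.1,0.1,0.1,0.1])

```text
t: 13.88
position: [0.4831, 0.3273, 0.3032]
ee_rot: [0.002, -0.184, 0.983, 0.003]
force: [0.4, -0.6, -0.3]
finger_gap: 0.898
```

Run:
```python
from h import *
st(); cv2.imwrite("pics/w4.png",read_camera("wrist")[:,:,::-1])
print(mark_of("wrist","block28_center"))
```

```text
{'t': 13.875, 'q': [0.551, -0.0383, 1.7663, 0.0035, 1.4083, -1.3903], 'position': [0.4831, 0.3273, 0.3032], 'force': [0.3597, -0.6393, -0.3164], 'finger_gap': 0.8979}
tilt deg 0.36 tilt az 65.4 y az 111.2 x az -158.81 grasp [0.4835 0.3282 0.1362]
[{'point': [199.7, 311.6], 'p': 0.84}]
```

View pics/w4.png

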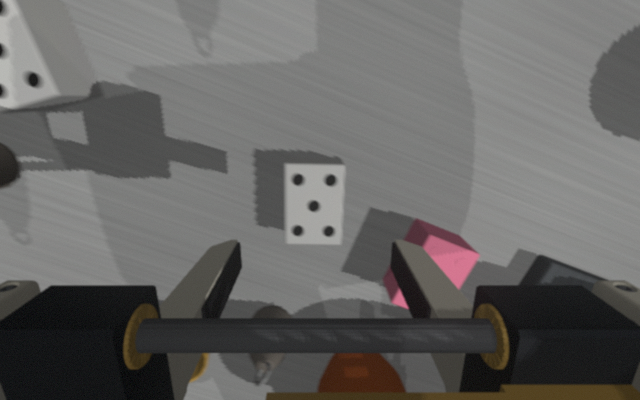

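Run:
```python
from h import *
p=wonz((206,314),.028); print("b28",p, mv([p[0],p[1],.026]))
R=R_()
for n,q in [("cruc",onz("top",(168,183),.095)),("sink",onz("top",(180,222),.06)),("pinkA",wonz((222,418),.04)),("pinkB",wonz((262,478),.04)),("pinkC",wonz((290,390),.04))]:
    d=R.T@(q-p); print(n,q.round(3),"tool x,y",d[:2].round(3))
```

```text
b28 [0.48382078 0.32690656 0.028     ] [-0.03 -0.15 10.83]
cruc [0.65  0.43  0.095] tool x,y [-0.192  0.036]
sink [0.617 0.323 0.06 ] tool x,y [-0.123 -0.052]
pinkA [0.463 0.406 0.04 ] tool x,y [-0.009  0.081]
pinkB [0.477 0.468 0.04 ] tool x,y [-0.044  0.134]
pinkC [0.526 0.412 0.04 ] tool x,y [-0.07   0.064]
```

Emit:
carry_out([
  [0,-0.1,4],
  [0,-0.1,8],
  [0,-0.1,10],
  [0,-0.1,10.6],
  [0,-0.1,10.6],
  [0,-0.1,10.6],
  [0,-0.1,10.6],
], yaw=[0,0,0,0,0,0,0], claw=[0.35,0.35,0.35,0.4,0.7,0.7,0.7], newtons=25)

```text
t: 14.85
position: [0.4839, 0.3241, 0.1977]
ee_rot: [0.002, -0.182, 0.983, 0.002]
force: [0.3, -0.9, 5.2]
finger_gap: 0.514
```

Run:
```python
from h import *
st()
print(mv([.4303,-.0293,.16]))
```

```text
{'t': 14.85, 'q': [0.5457, 0.0504, 1.8589, 0.0034, 1.2269, -1.3928], 'position': [0.4839, 0.3241, 0.1977], 'force': [0.3254, -0.9396, 5.1689], 'finger_gap': 0.5144}
tilt deg 0.36 tilt az 62.1 y az 111.0 x az -159.0 grasp [0.4844 0.325  0.0307]
[ 17.69 -31.09 -13.14]
```

Run:
```python
from h import *
print(mv([.427,-.028,.0725]))
```

```text
[ 17.99 -30.88  -4.39]
```

Emit:
carry_out([
  [0,0,-5.5],
  [2,-3,-11],
  [5,-9,-13],
  [8.3,-14.5,-13],
  [11.5,-20,-13],
  [14.5,-25.5,-13],
  [17,-30,-12],
  [18,-31,-10],
], yaw=[0,4,12,20,28,36,41,41], claw=[0.7,0.7,0.7,0.7,0.7,0.7,0.7,0.7])

```text
t: 15.85
position: [0.426, -0.0329, 0.2953]
ee_rot: [0.002, 0.176, 0.984, 0.002]
force: [0.2, 0.2, -2.4]
finger_gap: 0.512
```

Run:
```python
from h import *
st()
print(mv([.427,-.028,.0715]))
cv2.imwrite("pics/w5.png",read_camera("wrist")[:,:,::-1])
```

```text
{'t': 15.85, 'q': [-0.1381, -0.4063, 2.0859, 0.0046, 1.4587, -1.356], 'position': [0.426, -0.0329, 0.2953], 'force': [0.2134, 0.1969, -2.3642], 'finger_gap': 0.512}
tilt deg 0.32 tilt az 46.5 y az 69.75 x az 159.75 grasp [ 0.4267 -0.0323  0.1283]
[0.13 0.38 5.69]
```

View pics/w5.png

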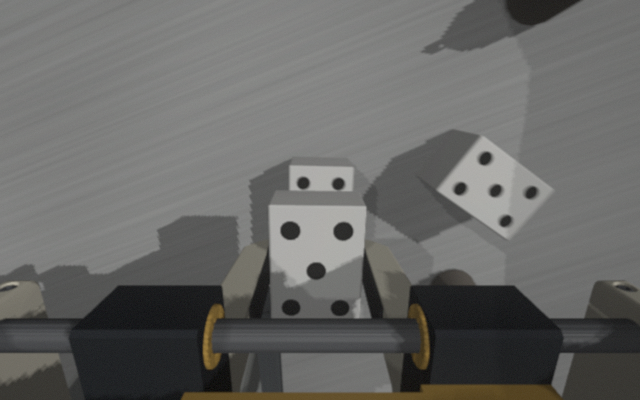

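Emit:
carry_out([
  [0,0.2,3],
  [0,0.2,5],
  [0,0.2,5.7],
  [0,0.2,5.9],
  [0,0.2,5.9],
], yaw=[0,0,0,0,0], claw=[0.7,0.7,0.7,0.7,0.7])

```text
t: 16.52
position: [0.4277, -0.0275, 0.2372]
ee_rot: [0.001, 0.173, 0.985, 0.003]
force: [-5.6, 0.9, 10.5]
finger_gap: 0.515
```

Run:
```python
from h import *
st()
```

```text
{'t': 16.525, 'q': [-0.1251, -0.355, 2.1465, 0.0053, 1.3486, -1.3496], 'position': [0.4277, -0.0275, 0.2372], 'force': [-5.6246, 0.9175, 10.45], 'finger_gap': 0.515}
tilt deg 0.31 tilt az 66.7 y az 70.09 x az 160.09 grasp [ 0.4281 -0.0267  0.0702]
```

Emit:
carry_out([
  [0,0,-0.1],
  [0,0,-0.1],
  [0,0,-2],
  [0,0,-7],
  [0,0,-12],
  [-2,-3,-14],
  [-4,-7,-15],
  [-5,-10.5,-15],
], yaw=[0,0,0,0,10,20,30,40], claw=[0.2,0.2,0.2,0.2,0.2,0.3,0.4,0.45])

```text
t: 17.52
position: [0.4382, -0.146, 0.3876]
ee_rot: [0.001, 0.502, 0.865, 0.003]
force: [-0.1, -0.6, 0.2]
finger_gap: 0.563
```

Emit:
carry_out([
  [0,0,0],
  [0,0,0],
  [0,0,0],
  [0,0,0],
  [0,0,0],
], yaw=[10,20,30,40,50], claw=[0.45,0.45,0.45,0.45,0.45])

```text
t: 18.15
position: [0.438, -0.1446, 0.3867]
ee_rot: [-0.001, 0.821, 0.571, 0.002]
force: [-0.9, -0.3, -0.2]
finger_gap: 0.551
```

Run:
```python
from h import *
st(); 
for n in ("wrist","top","side"): cv2.imwrite(f"pics/{n}6.png",read_camera(n)[:,:,::-1])
print([mark_of(n,"tie_bar")[:2] for n in("wrist","top","side")])
```

```text
{'t': 18.15, 'q': [-0.3755, -0.3595, 1.9039, 0.005, 1.5965, -0.0206], 'position': [0.438, -0.1446, 0.3867], 'force': [-0.9196, -0.3396, -0.2345], 'finger_gap': 0.5507}
tilt deg 0.29 tilt az 60.4 y az -20.33 x az 69.67 grasp [ 0.4385 -0.1439  0.2197]
[[{'point': [210.9, 378.8], 'p': 0.61}], [{'point': [220.7, 382.3], 'p': 0.95}], [{'point': [234.1, 325.6], 'p': 0.58}, {'point': [182.0, 343.8], 'p': 0.38}]]
```

View pics/wrist6.png

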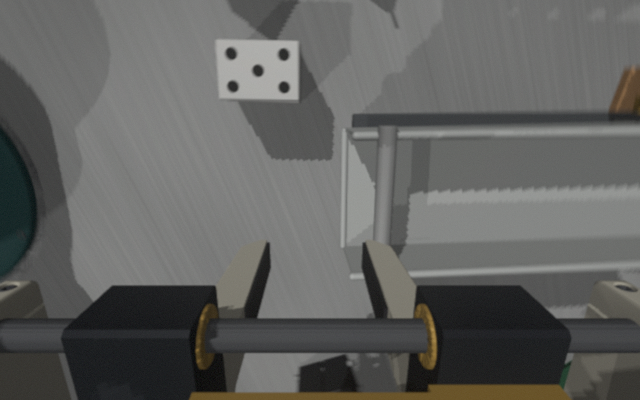

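View pics/side6.png

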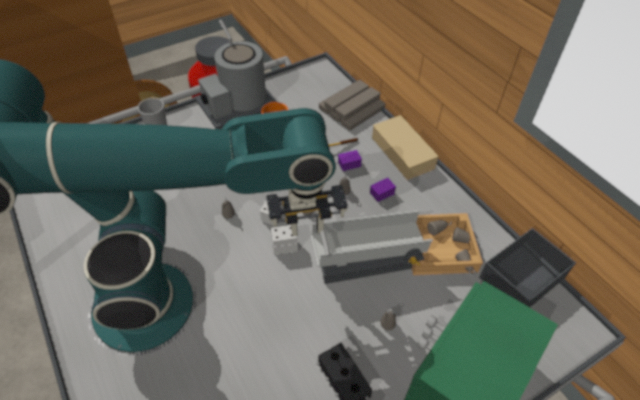

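Run:
```python
from h import *
o,d=wray((200,384)); 
h=np.array([.709,-.233]); dirn=np.array([-.94,.342])
def onchute(rc,off=.0,th=.06):
    o,d=wray(rc); z=.14
    for _ in range(20):
        p=o+d*(z-o[2])/d[2]; u=(p[:2]-h)@dirn; z=.07+off*np.cos(th)+u*np.tan(th)
    return p
for nm,r in [("lipL",(132,350)),("lipR",(277,350)),("farL",(132,630)),("farR",(262,630)),("barT",(130,388)),("barB",(245,381))]:
    print(nm,onchute(r,.062 if "bar" not in nm else .066).round(4))
print("bar tri",[tri(ray("top",t),ray("side",s)) for t,s in (((220.7,382.3),(234.1,325.6)),)])
print("bar top",onz("top",(220.7,382.3),.15), "barmid wrist",wonz((200,384),.15), "netwrist",wonz((210.9,378.8),.15))
```

```text
lipL [ 0.4811 -0.0923  0.1476]
lipR [ 0.4481 -0.1934  0.1474]
farL [ 0.6623 -0.1588  0.1361]
farR [ 0.6562 -0.2625  0.1343]
barT [ 0.5043 -0.0991  0.1502]
barB [ 0.4772 -0.1749  0.1502]
bar tri [(array([ 0.49171459, -0.14703616,  0.15525034]), np.float64(0.006207997040699145))]
bar top [ 0.48907476 -0.14626863  0.15      ] barmid wrist [ 0.48864767 -0.14341777  0.15      ] netwrist [ 0.48304676 -0.14976274  0.15      ]
```

Emit:
carry_out([
  [0.7,3,0],
  [1.2,4.7,2.5],
  [1.2,4.7,6],
  [1.2,4.7,6.7],
  [1.2,4.7,6.7],
  [1.2,4.7,6.7],
  [1.2,4.7,6.7],
  [1.2,4.7,6.7],
], yaw=[0,0,0,0,0,0,0,0], claw=[0.45,0.45,0.45,1,1,1,1,1], newtons=30)

```text
t: 19.45
position: [0.4864, -0.1492, 0.319]
ee_rot: [-0.001, 0.819, 0.574, 0.002]
force: [-5.2, 1.8, 3.8]
finger_gap: 0.129
```

Run:
```python
from h import *
st(); cv2.imwrite("pics/w7.png",read_camera("wrist")[:,:,::-1])
```

```text
{'t': 19.45, 'q': [-0.3489, -0.2169, 1.9015, 0.0049, 1.4571, -0.0005], 'position': [0.4864, -0.1492, 0.319], 'force': [-5.1563, 1.8197, 3.8139], 'finger_gap': 0.1291}
tilt deg 0.28 tilt az 71.1 y az -19.99 x az 70.01 grasp [ 0.4867 -0.1484  0.152 ]
```

View pics/w7.png

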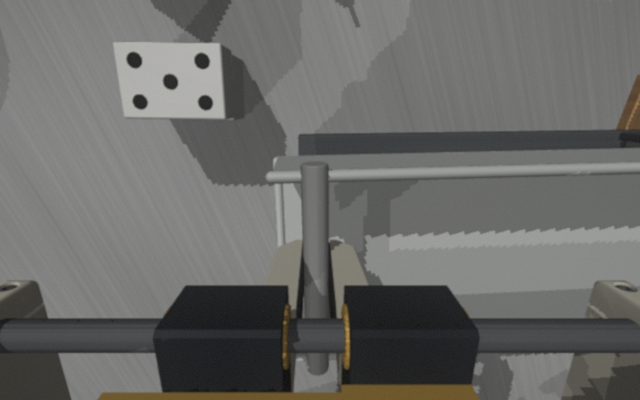

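Emit:
carry_out([
  [0,0.72,-1.88],
  [0,1.6,-3.7],
  [0,2.6,-5.45],
  [0,3.8,-7.1],
  [0,5.1,-8.7],
  [0,6.5,-10.15],
  [0,8,-11.5],
  [0,9.6,-12.7],
], yaw=[0,0,0,0,0,0,0,0], claw=[1,1,1,1,1,1,1,1])

```text
t: 20.5
position: [0.5758, -0.1817, 0.4494]
ee_rot: [-0.003, 0.819, 0.574, 0.002]
force: [-22.0, 13.8, 20.8]
finger_gap: 0.133
```

Emit:
carry_out([
  [0,0,0],
  [0,0.1,-0.1],
], yaw=[0,0], claw=[1,1])

```text
t: 20.75
position: [0.5769, -0.1822, 0.4503]
ee_rot: [-0.002, 0.819, 0.574, 0.003]
force: [-22.4, 14.1, 22.2]
finger_gap: 0.127
```

Run:
```python
from h import *
st(); cv2.imwrite("pics/s8.png",read_camera("side")[:,:,::-1])
```

```text
{'t': 20.75, 'q': [-0.3493, -0.0448, 1.5336, 0.0064, 1.6521, -0.0007], 'position': [0.5769, -0.1822, 0.4503], 'force': [-22.3774, 14.1146, 22.1861], 'finger_gap': 0.1273}
tilt deg 0.37 tilt az 64.2 y az -19.94 x az 70.06 grasp [ 0.5773 -0.1812  0.2833]
```

View pics/s8.png

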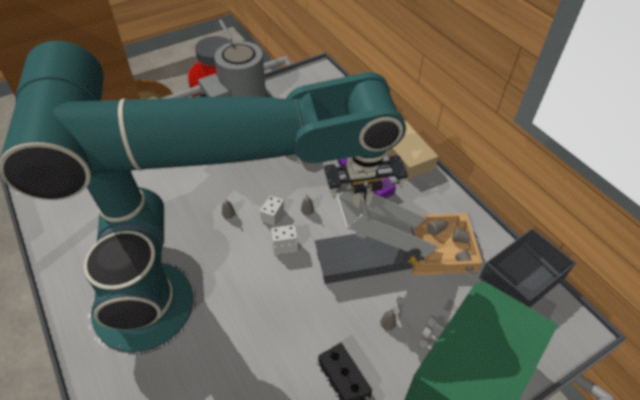

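Emit:
carry_out([
  [0,-0.2,0.3],
  [0,-0.2,0.3],
  [0,-0.2,0.3],
  [0,-0.2,-3],
  [0,0,-8],
  [0,4,-13],
  [0,8,-18],
  [0,12,-22],
], yaw=[0,0,0,0,0,-10,-20,-30], claw=[0.5,0.5,0.5,0.5,0.3,0.2,0.2,0.2])

```text
t: 21.8
position: [0.6851, -0.2233, 0.6626]
ee_rot: [-0.0, 0.651, 0.759, 0.003]
force: [-0.6, -0.2, 0.7]
finger_gap: 0.794
```

Run:
```python
from h import *
st()
```

```text
{'t': 21.8, 'q': [-0.3513, 0.2798, 0.8361, 0.0056, 2.0242, -0.5024], 'position': [0.6851, -0.2233, 0.6626], 'force': [-0.5731, -0.1761, 0.7371], 'finger_gap': 0.7935}
tilt deg 0.3 tilt az 54.1 y az 8.8 x az 98.8 grasp [ 0.6856 -0.2226  0.4956]
```

Emit:
carry_out([
  [-2,3.5,-3],
  [-4,7,-5],
  [-6,10.5,-7],
  [-7,13,-8],
  [-8,15,-8],
  [-9,17,-8],
], yaw=[-10,-20,-30,-40,-51,-61.2], claw=[0.2,0.2,0.2,0.2,0.2,0.2])

```text
t: 22.55
position: [0.8069, -0.2679, 0.6954]
ee_rot: [0.027, 0.244, 0.969, 0.002]
force: [0.2, -0.3, 1.1]
finger_gap: 0.8
```

Run:
```python
from h import *
st()
```

```text
{'t': 22.55, 'q': [-0.3518, 0.7789, 0.0739, 0.012, 2.2362, -1.4219], 'position': [0.8069, -0.2679, 0.6954], 'force': [0.1764, -0.2731, 1.0555], 'finger_gap': 0.7998}
tilt deg 3.06 tilt az -10.0 y az 61.77 x az 151.72 grasp [ 0.8157 -0.2694  0.5286]
```

Emit:
carry_out([
  [-30,2,0],
], yaw=[-8.3], claw=[0.2])

```text
t: 22.68
position: [0.8238, -0.2801, 0.6754]
ee_rot: [0.044, 0.173, 0.984, -0.003]
force: [0.4, 0.4, 1.3]
finger_gap: 0.803
```

Emit:
carry_out([
  [-30,0,0],
], yaw=[0], claw=[0.2])

```text
t: 22.8
position: [0.8432, -0.2891, 0.6515]
ee_rot: [0.058, 0.175, 0.983, -0.005]
force: [0.9, -0.1, -0.6]
finger_gap: 0.802
```

Emit:
carry_out([
  [-30,0,0],
], yaw=[0], claw=[0.2])

```text
t: 22.92
position: [0.8601, -0.2963, 0.6312]
ee_rot: [0.074, 0.176, 0.982, -0.007]
force: [0.3, -0.3, 0.3]
finger_gap: 0.799
```

Emit:
carry_out([
  [-30,0,0],
], yaw=[0], claw=[0.2])

```text
t: 23.05
position: [0.875, -0.3028, 0.6134]
ee_rot: [0.091, 0.176, 0.98, -0.01]
force: [-0.7, 0.4, 0.8]
finger_gap: 0.799
```

Run:
```python
from h import *
st()
```

```text
{'t': 23.05, 'q': [-0.3625, 0.8751, 0.0734, 0.016, 2.0097, -1.5703], 'position': [0.875, -0.3028, 0.6134], 'force': [-0.6836, 0.4471, 0.793], 'finger_gap': 0.7987}
tilt deg 10.54 tilt az -16.2 y az 69.73 x az 159.59 grasp [ 0.9043 -0.3114  0.4492]
```

Emit:
carry_out([
  [-30,0,-15],
], yaw=[0], claw=[0.2])

```text
t: 23.18
position: [0.8755, -0.3045, 0.6185]
ee_rot: [0.108, 0.176, 0.978, -0.012]
force: [0.2, -0.3, 0.2]
finger_gap: 0.8
```

Emit:
carry_out([
  [-30,0,-15],
], yaw=[0], claw=[0.2])

```text
t: 23.3
position: [0.8716, -0.3045, 0.6331]
ee_rot: [0.131, 0.175, 0.976, -0.016]
force: [0.2, -0.1, 1.1]
finger_gap: 0.799
```

Emit:
carry_out([
  [-30,0,-15],
], yaw=[0], claw=[0.2])

```text
t: 23.42
position: [0.8689, -0.3049, 0.6445]
ee_rot: [0.15, 0.175, 0.973, -0.019]
force: [0.2, -0.3, -0.3]
finger_gap: 0.801
```

Emit:
carry_out([
  [-30,0,-15],
], yaw=[0], claw=[0.2])

```text
t: 23.55
position: [0.8661, -0.3053, 0.6556]
ee_rot: [0.169, 0.174, 0.97, -0.022]
force: [-0.8, 0.2, 1.3]
finger_gap: 0.8
```

Emit:
carry_out([
  [-30,0,-15],
], yaw=[0], claw=[0.2])

```text
t: 23.68
position: [0.8624, -0.3053, 0.6675]
ee_rot: [0.188, 0.174, 0.966, -0.025]
force: [-0.1, 1.1, 0.5]
finger_gap: 0.799
```

Run:
```python
from h import *
st()
```

```text
{'t': 23.675, 'q': [-0.371, 0.8215, 0.0731, 0.0239, 1.8669, -1.5747], 'position': [0.8624, -0.3053, 0.6675], 'force': [-0.1062, 1.08, 0.5389], 'finger_gap': 0.7991}
tilt deg 21.82 tilt az -17.7 y az 69.81 x az 159.41 grasp [ 0.9215 -0.3242  0.5125]
```

Four more, with a slight sideways push.

Emit:
carry_out([
  [-30,-3,-10],
], yaw=[0], claw=[0.2])

```text
t: 23.8
position: [0.8604, -0.3115, 0.6749]
ee_rot: [0.207, 0.173, 0.963, -0.028]
force: [0.2, -0.5, 1.0]
finger_gap: 0.8
```

Emit:
carry_out([
  [-30,-3,-10],
], yaw=[0], claw=[0.2])

```text
t: 23.92
position: [0.8583, -0.3184, 0.6814]
ee_rot: [0.225, 0.173, 0.958, -0.031]
force: [-0.7, -0.6, -0.3]
finger_gap: 0.801
```

Emit:
carry_out([
  [-30,-3,-10],
], yaw=[0], claw=[0.2])

```text
t: 24.05
position: [0.8546, -0.3237, 0.6909]
ee_rot: [0.244, 0.172, 0.954, -0.035]
force: [-0.2, 1.0, 0.1]
finger_gap: 0.8
```

Emit:
carry_out([
  [-30,-3,-10],
], yaw=[0], claw=[0.2])

```text
t: 24.18
position: [0.8496, -0.328, 0.7024]
ee_rot: [0.262, 0.171, 0.949, -0.038]
force: [0.4, -0.4, -0.1]
finger_gap: 0.799
```

Run:
```python
from h import *
st(); print(R_().round(3).tolist())
for n in("top","side"): cv2.imwrite(f"pics/{n}9.png",read_camera(n)[:,:,::-1])
for n in("top","side"):
    for l in("tie_bar","chute_lip","stack_spot","block28_center","block40_center","roller","hinge_axis"): print(n,l,[(np.round(r["point"],1).tolist(),round(r["p"],2)) for r in mark_of(n,l)[:5]])
```

```text
{'t': 24.175, 'q': [-0.4016, 0.7901, 0.0735, 0.041, 1.7424, -1.597], 'position': [0.8496, -0.328, 0.7024], 'force': [0.4114, -0.3983, -0.1484], 'finger_gap': 0.7987}
tilt deg 30.76 tilt az -18.5 y az 69.81 x az 159.2 grasp [ 0.9306 -0.3551  0.5589]
[[-0.803, 0.345, 0.485], [0.305, 0.938, -0.162], [-0.511, 0.018, -0.859]]
top tie_bar [([184.6, 400.4], 0.94)]
top chute_lip [([200.7, 395.6], 0.81)]
top stack_spot [([210.1, 386.5], 0.56)]
top block28_center [([244.4, 336.1], 0.68)]
top block40_center [([135.1, 278.7], 0.94), ([218.4, 186.8], 0.9), ([125.0, 329.7], 0.7), ([242.3, 339.3], 0.59)]
top roller [([190.3, 396.3], 0.64), ([173.0, 185.0], 0.47)]
top hinge_axis [([145.2, 406.1], 0.56)]
side tie_bar [([198.2, 360.0], 0.59)]
side chute_lip [([207.4, 338.8], 0.72)]
side stack_spot [([250.7, 339.8], 0.91)]
side block28_center [([234.1, 284.8], 0.83)]
side block40_center [([188.5, 383.1], 0.54), ([162.5, 352.8], 0.54), ([241.5, 285.7], 0.48)]
side roller [([223.8, 359.0], 0.86)]
side hinge_axis [([238.1, 406.2], 0.82), ([205.1, 309.6], 0.67)]
```

View pics/top9.png

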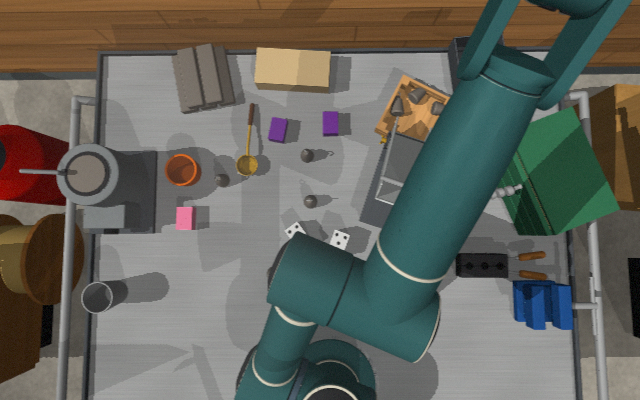

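View pics/side9.png

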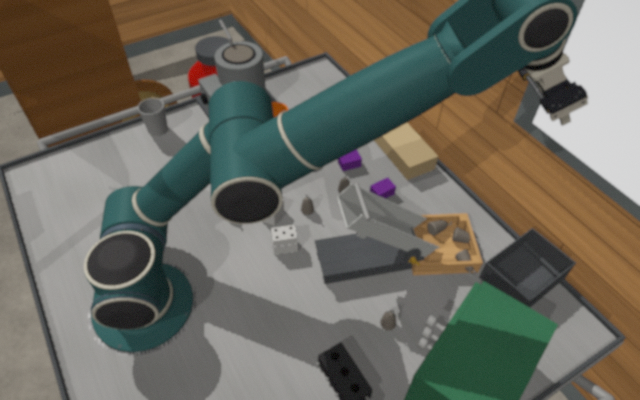

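```bash
cat > kin.py <<'E'
import numpy as np
D=[([1.189,.117,1.442,0,1.584],[.228,.636,.404]),([1.1899,.5756,.0729,.0019,2.4603],[.234,.6534,.8522]),([1.1988,.8827,.0725,.0023,2.1152],[.3092,.8635,.6053]),([1.199,.8898,.0737,.0066,1.9585],[.3165,.8837,.6007]),
([1.1565,-.594,1.8856,.0154,1.6306],[.1307,.365,.4978]),([1.1284,-.8298,1.9878,.0008,1.9774],[.0892,.2481,.5059]),([.277,-.0862,1.6243,.0042,1.5999],[.5541,.1846,.4183]),([.2448,.1545,1.7476,.0045,1.2358],[.6061,.1782,.1968]),([-.1346,-.3631,2.1332,.0047,1.3662],[.4289,-.0318,.2485]),([-.3489,-.2169,1.9015,.0049,1.4571],[.4864,-.1492,.319]),([-.4016,.7901,.0735,.041,1.7424],[.8496,-.328,.7024]),([-.371,.8215,.0731,.0239,1.8669],[.8624,-.3053,.6675]),([-.3625,.8751,.0734,.016,2.0097],[.875,-.3028,.6134])]
A=[];b=[]
for q,p in D:
    q=np.array(q);p=np.array(p);c,s=np.cos(q[0]),np.sin(q[0])
    r=c*p[0]+s*p[1]; a=q[1];f=q[1]+q[2];t=f+q[4]
    A.append([1,0,np.sin(a),np.sin(f),np.cos(f),np.sin(t)]);b.append(r)
    A.append([0,1,np.cos(a),np.cos(f),-np.sin(f),np.cos(t)]);b.append(p[2])
    e=-s*p[0]+c*p[1]
X,res,_,_=np.linalg.lstsq(np.array(A),np.array(b),rcond=None)
a1,h0,L1,L2,L2p,d=X
def ik(r,z,tilt):  # tilt outward from down
    t=np.pi-tilt
    wr,wz=r-d*np.sin(t)-a1, z-d*np.cos(t)-h0
    l2=np.hypot(L2,L2p); off=np.arctan2(L2p,L2)
    D2=np.hypot(wr,wz); cg=(D2**2-L1**2-l2**2)/(2*L1*l2); k=np.arccos(np.clip(cg,-1,1))
    q2=np.arctan2(wr,wz)-np.arctan2(l2*np.sin(k),L1+l2*np.cos(k)); q3=k-off
    return q2,q3,t-q2-q3,cg
if __name__=="__main__":
    print("a1,h0,L1,L2,L2p,d",X.round(4),"resid",np.abs(np.array(A)@X-b).max().round(4))
    print([round(float(-np.sin(q[0])*p[0]+np.cos(q[0])*p[1]),4) for q,p in D])
    for r,z in [(.335,.209),(.336,.26),(.40,.2),(.45,.2),(.48,.25),(.38,.2)]: print(r,z,np.round(ik(r,z,.537),3))
E
python3 kin.py
```

```text
a1,h0,L1,L2,L2p,d [0.     0.1373 0.4597 0.6203 0.0813 0.116 ] resid 0.0004
[0.0254, 0.0257, 0.0258, 0.0262, 0.0273, 0.0256, 0.026, 0.026, 0.026, 0.0261, 0.0302, 0.0281, 0.0272]
0.335 0.209 [-0.809  2.485  0.929 -0.865]
0.336 0.26 [-0.844  2.417  1.031 -0.829]
0.4 0.2 [-0.554  2.368  0.79  -0.8  ]
0.45 0.2 [-0.397  2.269  0.733 -0.737]
0.48 0.25 [-0.371  2.164  0.811 -0.662]
0.38 0.2 [-0.623  2.408  0.82  -0.823]
```

```bash
cat >> h.py <<'E'
import kin
def path(G):
    R=R_(); ti=np.arccos(-R[2,2])
    for g in G:
        t=np.asarray(g)-.167*R[:,2]; r=np.sqrt(t[0]**2+t[1]**2-.026**2)
        print(g,"->",mv(g).tolist(),"ik",np.round(kin.ik(r,t[2],ti),2))
E
python3 - <<'E'
from h import *
# look for current stack pos in top picture
for px in [(244.4,336.1),(242.3,339.3),(239,340)]: print(onz("top",px,.068))
st()
path([[.75,-.22,.40],[.60,-.12,.28],[.52,-.06,.15],[.49,-.05,.11],[.4318,-.0284,.0655]])
E
python3 - <<'E'
import cv2
t=cv2.imread("pics/top9.png"); cv2.imwrite("pics/t9.png",cv2.resize(t[170:270,280:420],None,fx=5,fy=5,interpolation=2))
E
```

```text
[ 0.42221676 -0.01934043  0.068     ]
[ 0.428303   -0.02883745  0.068     ]
[ 0.43796445 -0.03100283  0.068     ]
{'t': 24.975, 'q': [-0.4009, 0.7905, 0.0734, 0.0407, 1.7443, -1.5967], 'position': [0.8499, -0.3274, 0.702], 'force': [1.101, 0.5359, 0.3391], 'finger_gap': 0.7983}
tilt deg 30.63 tilt az -18.5 y az 69.82 x az 159.22 grasp [ 0.9306 -0.3544  0.5583]
[0.75, -0.22, 0.4] -> [26.69, 6.1, 2.72] ik [0.03 1.34 1.24 0.1 ]
[0.6, -0.12, 0.28] -> [47.93, 10.1, 4.19] ik [-0.35  1.86  1.09 -0.41]
[0.52, -0.06, 0.15] -> [62.82, 12.74, 10.54] ik [-0.52  2.19  0.94 -0.68]
[0.49, -0.05, 0.11] -> [67.57, 12.58, 12.37] ik [-0.58  2.29  0.9  -0.75]
[0.4318, -0.0284, 0.0655] -> [75.18, 12.52, 13.04] ik [-0.75  2.46  0.9  -0.85]
```

View pics/t9.png

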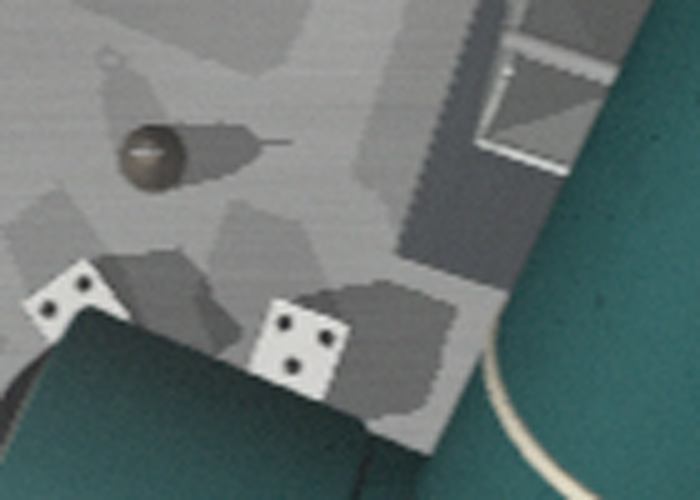

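Run:
```python
from h import *
print(onz("top",(243.2,338.4),.068), "standL",onz("top",(221,360),.06))
path([[.86,-.28,.52],[.70,-.12,.45],[.60,-.05,.36],[.53,-.04,.22],[.50,-.05,.12]])
```

```text
[ 0.42568462 -0.02615654  0.068     ] standL [ 0.49073731 -0.09138284  0.06      ]
[0.86, -0.28, 0.52] -> [9.9, 4.48, -1.32] ik [0.37 0.75 1.49 0.64]
[0.7, -0.12, 0.45] -> [31.22, 13.85, -5.61] ik [-0.11  1.39  1.33  0.05]
[0.6, -0.05, 0.36] -> [45.99, 16.81, -3.83] ik [-0.37  1.75  1.23 -0.3 ]
[0.53, -0.04, 0.22] -> [59.06, 15.09, 4.68] ik [-0.53  2.08  1.05 -0.6 ]
[0.5, -0.05, 0.12] -> [66.26, 12.94, 11.99] ik [-0.56  2.26  0.9  -0.73]
```

Emit:
carry_out([
  [5,2.2,-0.7],
  [10,4.5,-1.4],
  [15.5,7,-2.5],
  [21,9.4,-3.6],
  [26.3,11.7,-4.6],
  [31.5,13.8,-5.6],
  [37,15,-5],
  [42,16,-4.4],
], yaw=[0,0,0,0,0,0,0,0], claw=[0.3,0.3,0.3,0.3,0.3,0.3,0.3,0.3])

```text
t: 25.98
position: [0.5865, -0.075, 0.5601]
ee_rot: [0.262, 0.171, 0.949, -0.038]
force: [1.2, 0.3, 1.2]
finger_gap: 0.699
```

Run:
```python
from h import *
st()
path([[.6,-.05,.36],[.53,-.04,.22],[.50,-.05,.12],[.47,-.042,.09],[.43,-.0277,.0655]])
```

```text
{'t': 25.975, 'q': [-0.1535, -0.1948, 1.5207, -0.0891, 1.2868, -1.3655], 'position': [0.5865, -0.075, 0.5601], 'force': [1.2139, 0.2829, 1.1546], 'finger_gap': 0.6989}
tilt deg 30.72 tilt az -18.4 y az 69.83 x az 159.21 grasp [ 0.6675 -0.1019  0.4165]
[0.6, -0.05, 0.36] -> [9.9, 2.44, 0.75] ik [-0.37  1.75  1.22 -0.3 ]
[0.53, -0.04, 0.22] -> [22.97, 0.72, 9.23] ik [-0.53  2.08  1.05 -0.6 ]
[0.5, -0.05, 0.12] -> [30.19, -1.44, 16.54] ik [-0.56  2.27  0.9  -0.73]
[0.47, -0.042, 0.09] -> [34.37, -1.78, 17.53] ik [-0.63  2.36  0.88 -0.79]
[0.43, -0.0277, 0.0655] -> [39.28, -1.86, 17.47] ik [-0.76  2.46  0.9  -0.85]
```

Emit:
carry_out([
  [0,0,0],
], yaw=[0], claw=[0.3])

```text
t: 26.1
position: [0.5861, -0.0743, 0.558]
ee_rot: [0.26, 0.17, 0.95, -0.038]
force: [0.0, -0.1, 0.6]
finger_gap: 0.702
```

Run:
```python
from h import *
st()
path([[.6,-.05,.36],[.53,-.04,.22],[.50,-.05,.12],[.47,-.042,.09],[.43,-.0277,.0655]])
```

```text
{'t': 26.1, 'q': [-0.1526, -0.1955, 1.5242, -0.0885, 1.2882, -1.3664], 'position': [0.5861, -0.0743, 0.558], 'force': [0.0032, -0.1041, 0.5897], 'finger_gap': 0.7019}
tilt deg 30.47 tilt az -18.4 y az 69.93 x az 159.34 grasp [ 0.6665 -0.101   0.4141]
[0.6, -0.05, 0.36] -> [9.65, 2.42, 0.65] ik [-0.36  1.75  1.23 -0.3 ]
[0.53, -0.04, 0.22] -> [22.7, 0.71, 9.18] ik [-0.53  2.08  1.06 -0.6 ]
[0.5, -0.05, 0.12] -> [29.88, -1.43, 16.52] ik [-0.56  2.26  0.91 -0.73]
[0.47, -0.042, 0.09] -> [34.07, -1.76, 17.53] ik [-0.63  2.35  0.89 -0.79]
[0.43, -0.0277, 0.0655] -> [38.97, -1.84, 17.49] ik [-0.75  2.46  0.9  -0.85]
```

Emit:
carry_out([
  [4.8,1.2,0.3],
  [9.6,2.4,0.7],
  [14,1.8,3.6],
  [18.3,1.2,6.4],
  [22.7,0.7,9.2],
  [26.3,-0.4,12.8],
  [29.9,-1.4,16.5],
  [29.9,-1.4,16.5],
], yaw=[0,0,0,0,0,0,0,0], claw=[0.3,0.3,0.3,0.3,0.3,0.3,0.3,0.3])

```text
t: 27.1
position: [0.4223, -0.025, 0.264]
ee_rot: [0.26, 0.172, 0.95, -0.038]
force: [-0.0, -1.0, 0.4]
finger_gap: 0.699
```

Run:
```python
from h import *
st()
path([[.47,-.042,.09],[.43,-.0277,.0655]])
cv2.imwrite("pics/w10.png",read_camera("wrist")[:,:,::-1])
print(wproj([.4257,-.0262,.068]))
```

```text
{'t': 27.1, 'q': [-0.0866, -0.5421, 2.2528, -0.1509, 0.9179, -1.2394], 'position': [0.4223, -0.025, 0.264], 'force': [-0.0189, -1.0112, 0.3895], 'finger_gap': 0.6992}
tilt deg 30.42 tilt az -18.6 y az 69.76 x az 159.2 grasp [ 0.5025 -0.052   0.12  ]
[0.47, -0.042, 0.09] -> [4.45, -0.24, 0.87] ik [-0.63  2.35  0.89 -0.79]
[0.43, -0.0277, 0.0655] -> [9.35, -0.32, 0.83] ik [-0.75  2.46  0.91 -0.85]
[np.float64(59.49068303393264), np.float64(306.0873366683204)]
```

View pics/w10.png

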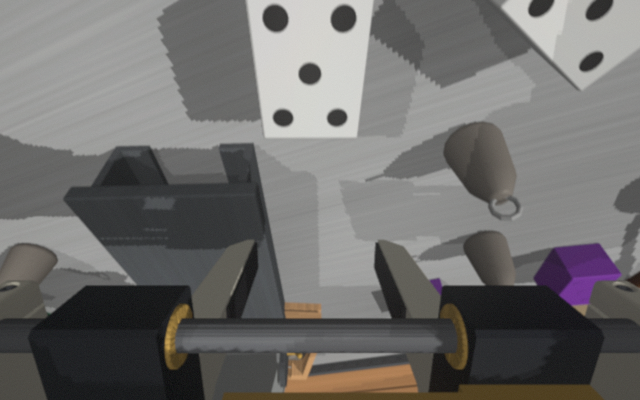

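Run:
```python
from h import *
p=wonz((73,310),.068);print(p, [wonz(x,.068).round(4) for x in ((138,264),(137,357))])
e=[wonz(x,.06).round(4) for x in ((193,68),(186,258))];print("stand corners",e)
p=p+np.array([.94,-.342,0])*.004
path([[p[0]+.03,p[1]-.011,.085],[p[0],p[1],.066]])
```

```text
[ 0.43188805 -0.02679032  0.068     ] [array([ 0.4562, -0.0616,  0.068 ]), array([ 0.4729, -0.0164,  0.068 ])]
stand corners [array([ 0.4553, -0.2004,  0.06  ]), array([ 0.4933, -0.0854,  0.06  ])]
[np.float64(0.4656480515294672), np.float64(-0.03915832105397083), 0.085] -> [5.44, -0.19, 1.23] ik [-0.64  2.37  0.88 -0.8 ]
[np.float64(0.4356480515294672), np.float64(-0.02815832105397083), 0.066] -> [9.15, -0.23, 1.24] ik [-0.73  2.45  0.89 -0.85]
```

Emit:
carry_out([
  [3,-0.1,0.9],
  [6,-0.2,1.2],
  [9.1,-0.2,1.2],
  [9.1,-0.2,1.2],
  [9.1,-0.2,1.2],
  [9.1,-0.2,1.2],
  [9.1,-0.2,1.2],
], yaw=[0,0,0,0,0,0,0], claw=[0.3,0.3,0.3,0.3,0.8,0.8,0.8], newtons=30)

```text
t: 28.02
position: [0.3556, -0.0009, 0.2106]
ee_rot: [0.262, 0.171, 0.949, -0.038]
force: [-0.2, -0.6, 5.5]
finger_gap: 0.514
```

Run:
```python
from h import *
st()
cv2.imwrite("pics/w11.png",read_camera("wrist")[:,:,::-1])
```

```text
{'t': 28.025, 'q': [-0.0253, -0.7183, 2.4391, -0.1902, 0.9124, -1.1613], 'position': [0.3556, -0.0009, 0.2106], 'force': [-0.2203, -0.5568, 5.5065], 'finger_gap': 0.5138}
tilt deg 30.75 tilt az -18.5 y az 69.81 x az 159.2 grasp [ 0.4366 -0.0279  0.0671]
```

View pics/w11.png

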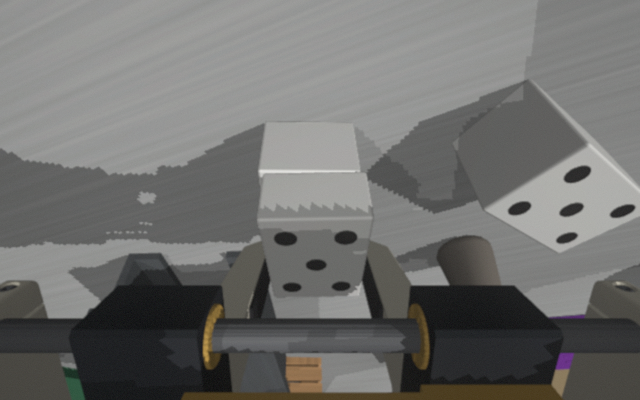

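Run:
```python
from h import *
path([[.445,-.04,.10],[.455,-.075,.14],[.475,-.146,.14],[.505,-.157,.12],[.5387,-.1687,.10],[.5387,-.1687,.087]])
```

```text
[0.445, -0.04, 0.1] -> [-2.73, -0.78, -2.22] ik [-0.73  2.39  0.94 -0.81]
[0.455, -0.075, 0.14] -> [-6.65, -3.65, -4.61] ik [-0.71  2.32  1.   -0.77]
[0.475, -0.146, 0.14] -> [-10.42, -9.62, -2.49] ik [-0.6   2.26  0.95 -0.73]
[0.505, -0.157, 0.12] -> [-12.15, -9.66, 0.86] ik [-0.49  2.22  0.87 -0.7 ]
[0.5387, -0.1687, 0.1] -> [-14.19, -9.63, 4.4] ik [-0.37  2.17  0.8  -0.67]
[0.5387, -0.1687, 0.087] -> [-13.53, -9.65, 5.52] ik [-0.35  2.19  0.77 -0.68]
```

Emit:
carry_out([
  [-2.7,-0.8,-2.2],
  [-5.5,-2.6,-3.8],
  [-6.7,-4,-4.6],
  [-8.6,-6.8,-3.5],
  [-10.4,-9.6,-2.5],
  [-10.4,-9.6,-2.5],
], yaw=[0,0,0,0,0,0], claw=[0.8,0.8,0.8,0.8,0.8,0.8])

```text
t: 28.82
position: [0.3937, -0.1204, 0.2818]
ee_rot: [0.261, 0.173, 0.949, -0.038]
force: [-0.0, -0.5, -2.1]
finger_gap: 0.516
```

Run:
```python
from h import *
st()
cv2.imwrite("pics/w12.png",read_camera("wrist")[:,:,::-1])
s=read_camera("side");cv2.imwrite("pics/s12.png",cv2.resize(s[150:300,220:500,::-1],None,fx=2.8,fy=2.8))
path([[.505,-.157,.12],[.5387,-.1687,.10],[.5387,-.1687,.087]])
```

```text
{'t': 28.825, 'q': [-0.3643, -0.5988, 2.2573, 0.0243, 0.9505, -1.5837], 'position': [0.3937, -0.1204, 0.2818], 'force': [-0.0383, -0.4821, -2.0747], 'finger_gap': 0.5162}
tilt deg 30.55 tilt az -18.6 y az 69.64 x az 159.04 grasp [ 0.4741 -0.1475  0.138 ]
[0.505, -0.157, 0.12] -> [-1.95, -0.02, 3.23] ik [-0.49  2.22  0.88 -0.7 ]
[0.5387, -0.1687, 0.1] -> [-4.0, 0.02, 6.76] ik [-0.37  2.17  0.8  -0.67]
[0.5387, -0.1687, 0.087] -> [-3.34, -0.01, 7.88] ik [-0.35  2.18  0.78 -0.68]
```

View pics/w12.png

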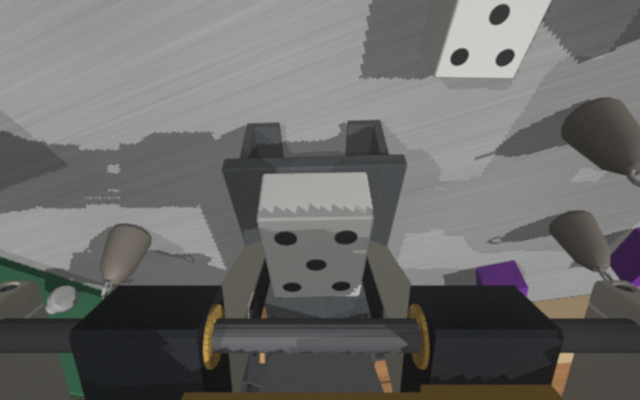

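View pics/s12.png

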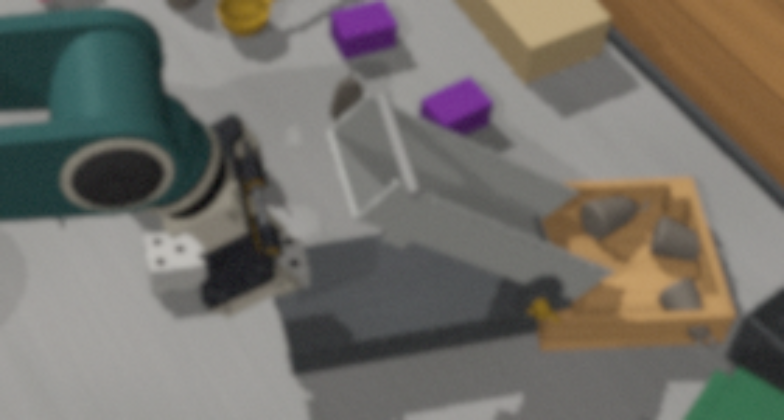

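Run:
```python
from h import *
e=[wonz(x,.06) for x in ((161,224),(156,406))];print(e, np.degrees(np.arctan2(*(e[1]-e[0])[1::-1])), np.linalg.norm(e[1]-e[0]))
m=(e[0]+e[1])/2; print(m, "spot", m+.065*np.array([.9397,-.342,0]))
```

```text
[array([ 0.44742176, -0.19687961,  0.06      ]), array([ 0.48561216, -0.08676951,  0.06      ])] 70.87149553729776 0.11654501236278898
[ 0.46651696 -0.14182456  0.06      ] spot [ 0.52759746 -0.16405456  0.06      ]
```

Run:
```python
from h import *
path([[.505,-.157,.12],[.5379,-.169,.10],[.5379,-.169,.087]])
```

```text
[0.505, -0.157, 0.12] -> [-1.95, -0.02, 3.23] ik [-0.49  2.22  0.88 -0.7 ]
[0.5379, -0.169, 0.1] -> [-3.95, -0.04, 6.73] ik [-0.37  2.17  0.8  -0.67]
[0.5379, -0.169, 0.087] -> [-3.29, -0.06, 7.85] ik [-0.35  2.18  0.78 -0.68]
```

Emit:
carry_out([
  [-2,0,3.2],
  [-4,0,6.6],
  [-4,0,6.7],
  [-3.5,0,7.6],
  [-3.35,0,7.8],
  [-3.35,0,7.8],
], yaw=[0,0,0,0,0,0], claw=[0.8,0.8,0.8,0.8,0.8,0.8])

```text
t: 29.68
position: [0.4575, -0.141, 0.2323]
ee_rot: [0.262, 0.171, 0.949, -0.038]
force: [-0.4, 0.5, -2.6]
finger_gap: 0.51
```

Run:
```python
from h import *
st()
cv2.imwrite("pics/w13.png",read_camera("wrist")[:,:,::-1])
```

```text
{'t': 29.675, 'q': [-0.3565, -0.3573, 2.1844, 0.025, 0.7794, -1.5834], 'position': [0.4575, -0.141, 0.2323], 'force': [-0.3581, 0.4867, -2.5518], 'finger_gap': 0.5099}
tilt deg 30.68 tilt az -18.5 y az 69.83 x az 159.23 grasp [ 0.5383 -0.168   0.0887]
```

View pics/w13.png

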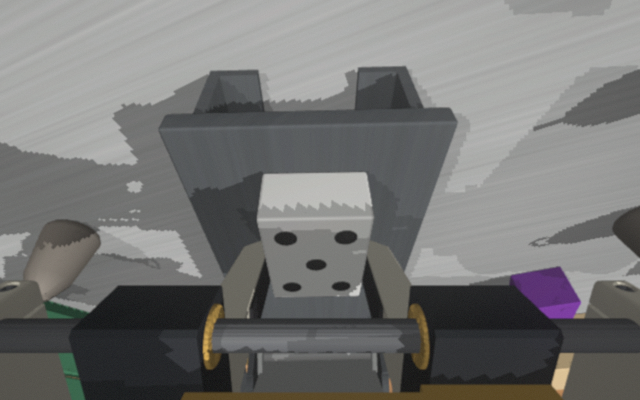

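Run:
```python
from h import *
R=R_(); g=get_obs()["position"]+.167*R[:,2]
a,l=np.array([.9397,-.342,0]),np.array([.342,.9397,0])
for cs in (((116,161),(110,456)),((128,163),(124,455))):
    e=[wonz(x,.06) for x in cs]; m=(e[0]+e[1])/2
    print([x.round(4) for x in e],np.linalg.norm(e[1]-e[0]).round(4),"az",np.degrees(np.arctan2(*(e[1]-e[0])[1::-1])),"mid-along/lat rel grasp",(m-g)@a,(m-g)@l)
# block near bottom edge at z .062, top near edge at z .0905
for cs,z in (((174,263),(173,368)),.0617),(((208,258),(207,373)),.0617+.028):
    e=[wonz(x,z) for x in cs]; m=(e[0]+e[1])/2; print("blk",np.linalg.norm(e[1]-e[0]).round(4),(m-g)@a,(m-g)@l)
```

```text
[array([ 0.4495, -0.1992,  0.06  ]), array([ 0.4882, -0.0902,  0.06  ])] 0.1157 az 70.46312322576591 mid-along/lat rel grasp -0.07335458563825316 -0.0018096469539329312
[array([ 0.4544, -0.2022,  0.06  ]), array([ 0.495 , -0.0909,  0.06  ])] 0.1185 az 70.00032679043733 mid-along/lat rel grasp -0.06727630838733288 -0.001568674969482908
blk 0.0482 -0.04246955470206997 0.0007447955844595283
blk 0.044 -0.050979473248711854 0.00029540020774924725
```

Emit:
carry_out([
  [-0.2,-0.1,0.1],
  [-0.1,-0.1,0.32],
  [-0.1,-0.1,0.32],
], yaw=[0,0,0], claw=[0.8,0.8,0.8])

```text
t: 30.1
position: [0.4602, -0.1432, 0.2306]
ee_rot: [0.262, 0.171, 0.949, -0.038]
force: [-0.7, -0.3, 4.1]
finger_gap: 0.514
```

Run:
```python
from h import *
st()
```

```text
{'t': 30.1, 'q': [-0.3592, -0.3467, 2.1798, 0.0269, 0.772, -1.5869], 'position': [0.4602, -0.1432, 0.2306], 'force': [-0.6502, -0.2859, 4.0919], 'finger_gap': 0.5139}
tilt deg 30.76 tilt az -18.5 y az 69.81 x az 159.21 grasp [ 0.5412 -0.1703  0.0871]
```

Run:
```python
from h import *
path([[.52,-.1625,.125],[.48,-.148,.145],[.49,-.08,.13],[.495,-.048,.11]])
```

```text
[0.52, -0.1625, 0.125] -> [0.01, 0.07, -4.42] ik [-0.45  2.19  0.87 -0.68]
[0.48, -0.148, 0.145] -> [2.64, 0.08, -8.31] ik [-0.59  2.24  0.95 -0.72]
[0.49, -0.08, 0.13] -> [4.68, 6.78, -7.64] ik [-0.59  2.27  0.93 -0.74]
[0.495, -0.048, 0.11] -> [6.27, 9.92, -6.2] ik [-0.57  2.29  0.89 -0.75]
```

Emit:
carry_out([
  [0,0,0],
  [0,0,0],
  [0,0,-0.5],
  [0,0.1,-4.4],
  [2.6,0.1,-8.3],
  [3.7,4,-8],
  [4.7,7,-7.6],
  [6.2,9.9,-6.2],
], yaw=[0,0,0,0,0,0,0,0], claw=[0.3,0.3,0.3,0.3,0.3,0.3,0.3,0.3])

```text
t: 31.1
position: [0.4141, -0.0202, 0.2541]
ee_rot: [0.263, 0.171, 0.949, -0.038]
force: [0.8, -0.5, 0.3]
finger_gap: 0.698
```

Run:
```python
from h import *
st()
cv2.imwrite("pics/w14.png",read_camera("wrist")[:,:,::-1])
s=read_camera("side");cv2.imwrite("pics/s14.png",cv2.resize(s[150:300,220:500,::-1],None,fx=2.8,fy=2.8))
```

```text
{'t': 31.1, 'q': [-0.0754, -0.561, 2.2812, -0.1592, 0.9035, -1.2233], 'position': [0.4141, -0.0202, 0.2541], 'force': [0.8279, -0.5223, 0.3231], 'finger_gap': 0.6982}
tilt deg 30.79 tilt az -18.4 y az 69.82 x az 159.19 grasp [ 0.4952 -0.0472  0.1107]
```

View pics/w14.png

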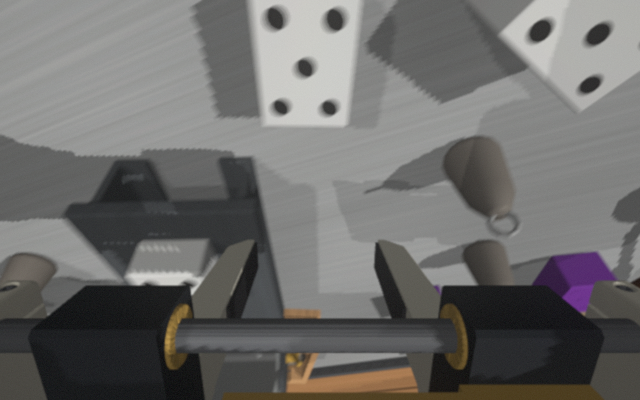

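View pics/s14.png

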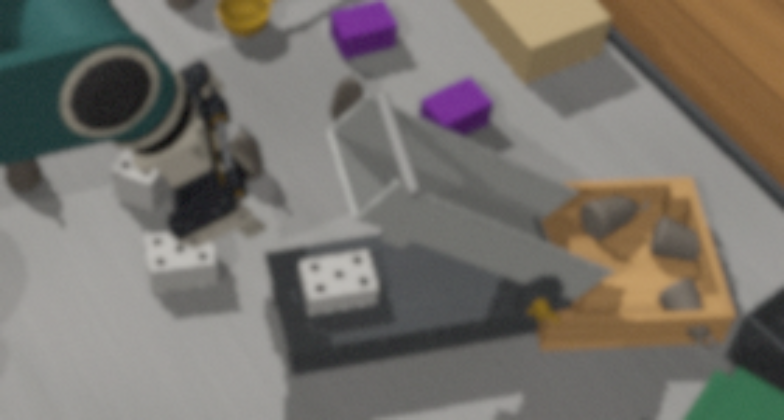

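Run:
```python
from h import *
print("placed28 side",onz("side",(247.9,340.7),.088))
read_camera("top"); print([ (r["point"],r["p"],onz("top",r["point"],.074)) for r in mark_of("top","block28_center")[:3]])
p=wonz((68,306),.04);print("b40",p,[wonz(x,.04).round(4) for x in ((127,263),(126,348))])
p=p+np.array([.94,-.342,0])*.004
path([[p[0]+.03,p[1]-.011,.06],[p[0],p[1],.031]])
```

```text
placed28 side [ 0.53284923 -0.16881028  0.088     ]
[([205.5, 383.4], 0.59, array([ 0.53564008, -0.16014844,  0.074     ]))]
b40 [ 0.42621042 -0.02609311  0.04      ] [array([ 0.4492, -0.0606,  0.04  ]), array([ 0.4653, -0.0164,  0.04  ])]
[np.float64(0.45997042461090043), np.float64(-0.03846111497621594), 0.06] -> [5.61, -0.41, 2.44] ik [-0.63  2.41  0.83 -0.82]
[np.float64(0.42997042461090046), np.float64(-0.02746111497621594), 0.031] -> [9.84, -0.46, 3.31] ik [-0.71  2.5   0.82 -0.87]
```

Run:
```python
from h import *
for g in (.006,.009,.012):
  p=np.array([.4257,-.0262,0])+np.array([.94,-.342,0])*g
  path([[p[0]+.03,p[1]-.011,.06],[p[0],p[1],.034]])
```

```text
[np.float64(0.46134), np.float64(-0.039251999999999995), 0.06] -> [5.48, -0.44, 2.52] ik [-0.63  2.4   0.83 -0.82]
[np.float64(0.43134), np.float64(-0.028252), 0.034] -> [9.55, -0.48, 3.13] ik [-0.71  2.49  0.83 -0.87]
[np.float64(0.46416), np.float64(-0.040278), 0.06] -> [5.22, -0.44, 2.67] ik [-0.62  2.4   0.83 -0.82]
[np.float64(0.43416000000000005), np.float64(-0.029278000000000002), 0.034] -> [9.29, -0.48, 3.28] ik [-0.7   2.48  0.82 -0.86]
[np.float64(0.46698000000000006), np.float64(-0.041304), 0.06] -> [4.96, -0.44, 2.82] ik [-0.61  2.39  0.82 -0.81]
[np.float64(0.43698000000000004), np.float64(-0.030304), 0.034] -> [9.03, -0.48, 3.43] ik [-0.69  2.48  0.82 -0.86]
```

Use the 9 mm offset.

Emit:
carry_out([
  [2.8,-0.2,1.5],
  [5.2,-0.4,2.7],
  [7.2,-0.5,3],
  [9.3,-0.5,3.3],
  [9.3,-0.5,3.3],
  [9.3,-0.5,3.3],
  [9.3,-0.5,3.3],
  [9.3,-0.5,3.3],
], yaw=[0,0,0,0,0,0,0,0], claw=[0.3,0.3,0.3,0.3,0.3,0.8,0.8,0.8], newtons=40)

```text
t: 32.3
position: [0.354, -0.0031, 0.1781]
ee_rot: [0.262, 0.171, 0.949, -0.038]
force: [-0.6, -3.5, 4.5]
finger_gap: 0.511
```

Run:
```python
from h import *
st()
cv2.imwrite("pics/w15.png",read_camera("wrist")[:,:,::-1])
```

```text
{'t': 32.3, 'q': [-0.0328, -0.6826, 2.4758, -0.1973, 0.8409, -1.1527], 'position': [0.354, -0.0031, 0.1781], 'force': [-0.6289, -3.529, 4.467], 'finger_gap': 0.511}
tilt deg 30.7 tilt az -18.5 y az 69.81 x az 159.22 grasp [ 0.4349 -0.0301  0.0345]
```

View pics/w15.png

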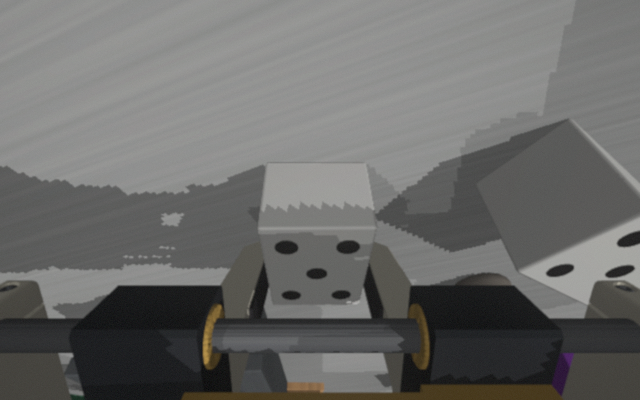

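Run:
```python
from h import *
R=R_(); g=get_obs()["position"]+.167*R[:,2]
a,l=np.array([.9397,-.342,0]),np.array([.342,.9397,0])
for rc,dz in (((265,316),.0009),((273,316.5),.0055)):
    p=wonz(rc,g[2]+dz); print((p-g)@a,(p-g)@l)
path([[.445,-.04,.08],[.455,-.075,.14],[.475,-.145,.15]])
```

```text
-0.009267439571001871 0.00029285825062294314
-0.00981754505550083 0.00044296652218115404
[0.445, -0.04, 0.08] -> [-3.43, -0.5, -3.26] ik [-0.71  2.41  0.9  -0.83]
[0.455, -0.075, 0.14] -> [-8.37, -3.34, -7.36] ik [-0.71  2.32  1.   -0.77]
[0.475, -0.145, 0.15] -> [-12.62, -9.2, -6.12] ik [-0.61  2.24  0.97 -0.72]
```

Emit:
carry_out([
  [-2,0,-3],
  [-4.5,-0.8,-5],
  [-8.3,-3.3,-7.3],
  [-10.5,-6.2,-6.8],
  [-12.6,-9.2,-6.1],
  [-12.6,-9.2,-6.1],
], yaw=[0,0,0,0,0,0], claw=[0.8,0.8,0.8,0.8,0.8,0.8])

```text
t: 33.1
position: [0.3939, -0.1196, 0.2918]
ee_rot: [0.26, 0.173, 0.949, -0.038]
force: [-0.2, -0.0, -4.5]
finger_gap: 0.51
```

Run:
```python
from h import *
st()
s=read_camera("side");cv2.imwrite("pics/s16.png",cv2.resize(s[150:300,220:500,::-1],None,fx=2.8,fy=2.8))
l=np.array([.342,.9397,0]);a=np.array([.9397,-.342,0])
H=.5583+.188
for nm,rc in [("bar",(200.5,361)),]+[("net",r["point"]) for r in mark_of("side","tie_bar")[:1]]:
    o,d=ray("side",rc); p=o+d*((.0252-o@l)/(d@l)); u=H-p@a; h=p[2]-.07
    print(nm,p.round(4),"u,h",u,h,"R",np.hypot(u,h),"theta deg",np.degrees(np.arctan2(h,u)-.2594))
path([[.50,-.156,.145],[.5417,-.1705,.136],[.5417,-.1705,.1225]])
```

```text
{'t': 33.1, 'q': [-0.362, -0.6052, 2.2445, 0.0228, 0.97, -1.5805], 'position': [0.3939, -0.1196, 0.2918], 'force': [-0.1976, -0.0113, -4.4695], 'finger_gap': 0.5103}
tilt deg 30.52 tilt az -18.6 y az 69.65 x az 159.05 grasp [ 0.4743 -0.1467  0.148 ]
bar [ 0.5748 -0.1824  0.2812] u,h 0.14383811592640328 0.21122842942594405 R 0.255552055344911 theta deg 40.88417648333139
net [ 0.5719 -0.1813  0.2916] u,h 0.14692524793161554 0.22158013998006804 R 0.2658661071166335 theta deg 41.58993269216751
[0.5, -0.156, 0.145] -> [-2.3, -0.16, 1.66] ik [-0.52  2.2   0.93 -0.69]
[0.5417, -0.1705, 0.136] -> [-5.65, -0.1, 4.68] ik [-0.39  2.13  0.87 -0.63]
[0.5417, -0.1705, 0.1225] -> [-4.96, -0.12, 5.84] ik [-0.38  2.14  0.85 -0.64]
```

View pics/s16.png

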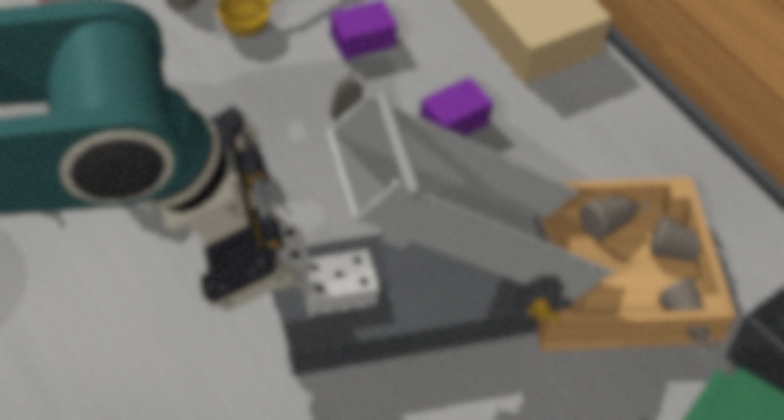

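Emit:
carry_out([
  [-2.3,-0.1,1.6],
  [-4.2,-0.1,3.3],
  [-5.6,-0.1,4.6],
  [-5.6,-0.1,4.7],
  [-5.1,-0.1,5.5],
  [-5.1,-0.1,5.5],
], yaw=[0,0,0,0,0,0], claw=[0.8,0.8,0.8,0.8,0.8,0.8])

```text
t: 33.95
position: [0.4603, -0.1426, 0.27]
ee_rot: [0.261, 0.171, 0.949, -0.038]
force: [-0.6, -0.1, -3.7]
finger_gap: 0.513
```

Run:
```python
from h import *
st()
path([[.5417,-.1705,.1225],[.5417,-.1705,.1218]])
cv2.imwrite("pics/w17.png",read_camera("wrist")[:,:,::-1])
s=read_camera("side");cv2.imwrite("pics/s17.png",cv2.resize(s[200:300,260:440,::-1],None,fx=4,fy=4,interpolation=2))
```

```text
{'t': 33.95, 'q': [-0.3578, -0.3857, 2.1403, 0.0244, 0.854, -1.583], 'position': [0.4603, -0.1426, 0.27], 'force': [-0.608, -0.0974, -3.7254], 'finger_gap': 0.5133}
tilt deg 30.56 tilt az -18.4 y az 69.84 x az 159.24 grasp [ 0.5409 -0.1694  0.1262]
[0.5417, -0.1705, 0.1225] -> [0.09, -0.08, 0.38] ik [-0.38  2.14  0.85 -0.65]
[0.5417, -0.1705, 0.1218] -> [0.12, -0.08, 0.44] ik [-0.38  2.14  0.84 -0.65]
```

View pics/w17.png

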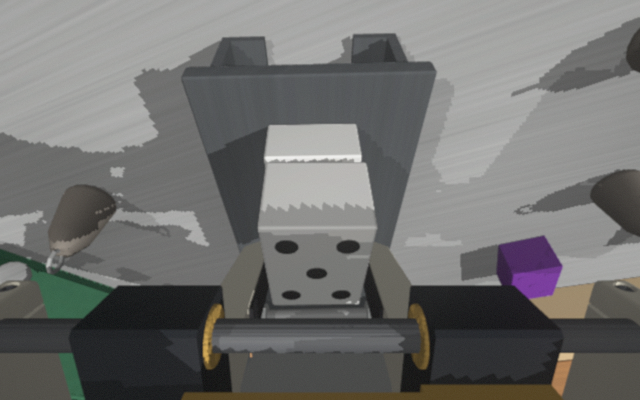

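View pics/s17.png

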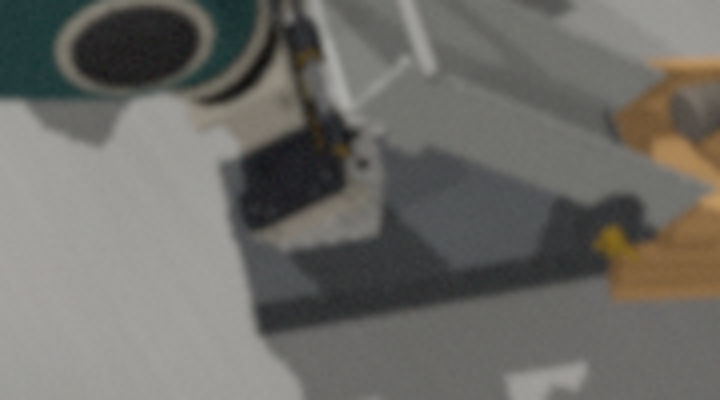

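Emit:
carry_out([
  [0,-0.15,0.2],
  [0.1,-0.15,0.4],
  [0.1,-0.15,0.45],
], yaw=[0,0,0], claw=[0.8,0.8,0.8])

```text
t: 34.42
position: [0.4618, -0.145, 0.2664]
ee_rot: [0.261, 0.171, 0.949, -0.038]
force: [0.8, 0.0, -3.8]
finger_gap: 0.516
```

Run:
```python
from h import *
st()
cv2.imwrite("pics/w18.png",cv2.resize(read_camera("wrist")[80:330,180:460,::-1],None,fx=2.5,fy=2.3))
```

```text
{'t': 34.425, 'q': [-0.3619, -0.3769, 2.1403, 0.0269, 0.8444, -1.5879], 'position': [0.4618, -0.145, 0.2664], 'force': [0.8029, 0.0497, -3.8477], 'finger_gap': 0.5157}
tilt deg 30.62 tilt az -18.5 y az 69.81 x az 159.21 grasp [ 0.5425 -0.172   0.1227]
```

View pics/w18.png

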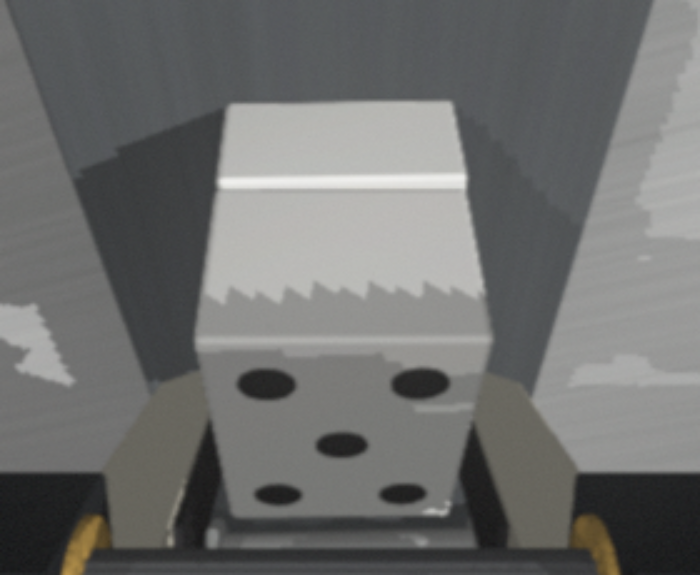

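Emit:
carry_out([
  [0.05,0,0.1],
  [0.05,0,0.1],
], yaw=[0,0], claw=[0.8,0.8])

```text
t: 34.72
position: [0.4621, -0.1451, 0.2661]
ee_rot: [0.262, 0.171, 0.949, -0.038]
force: [-1.1, -0.0, 3.2]
finger_gap: 0.514
```

Run:
```python
from h import *
st()
path([[.52,-.1640,.16],[.47,-.147,.20],[.45,-.14,.30]])
```

```text
{'t': 34.725, 'q': [-0.3617, -0.3761, 2.1403, 0.0269, 0.8417, -1.5879], 'position': [0.4621, -0.1451, 0.2661], 'force': [-1.099, -0.0123, 3.2032], 'finger_gap': 0.5136}
tilt deg 30.72 tilt az -18.5 y az 69.82 x az 159.22 grasp [ 0.543  -0.1722  0.1226]
[0.52, -0.164, 0.16] -> [0.19, 0.04, -4.47] ik [-0.47  2.14  0.93 -0.65]
[0.47, -0.147, 0.2] -> [2.69, -0.02, -10.6] ik [-0.64  2.18  1.07 -0.68]
[0.45, -0.14, 0.3] -> [-0.6, 0.12, -20.28] ik [-0.7   2.06  1.25 -0.58]
```

Emit:
carry_out([
  [0,0,-0.1],
  [0,0,-0.1],
  [0,0,-0.5],
  [0.2,0,-4.5],
  [1.4,0,-8],
  [1.8,0,-12],
  [0.8,0,-16],
  [-0.5,0,-20],
], yaw=[0,0,0,0,0,0,10,20], claw=[0.3,0.3,0.3,0.3,0.3,0.3,0.4,0.5])

```text
t: 35.72
position: [0.3683, -0.1139, 0.4416]
ee_rot: [0.264, 0.336, 0.904, 0.009]
force: [-0.4, 0.5, 1.0]
finger_gap: 0.543
```

Run:
```python
from h import *
st()
s=read_camera("side");cv2.imwrite("pics/s19.png",cv2.resize(s[150:300,260:500,::-1],None,fx=3.3,fy=3.3,interpolation=2))
t=read_camera("top");cv2.imwrite("pics/t19.png",cv2.resize(t[130:260,300:460,::-1],None,fx=4,fy=4,interpolation=2))
print(mark_of("top","tie_bar")[:1],mark_of("side","tie_bar")[:1])
cv2.imwrite("pics/w19.png",read_camera("wrist")[:,:,::-1])
```

```text
{'t': 35.725, 'q': [-0.3741, -0.7055, 2.0593, 0.0279, 1.253, -1.2346], 'position': [0.3683, -0.1139, 0.4416], 'force': [-0.4099, 0.4514, 1.0181], 'finger_gap': 0.5427}
tilt deg 30.68 tilt az -18.5 y az 52.09 x az 136.02 grasp [ 0.4491 -0.1409  0.298 ]
[{'point': [180.4, 401.6], 'p': 0.66}] [{'point': [198.5, 361.6], 'p': 0.57}]
```

View pics/s19.png

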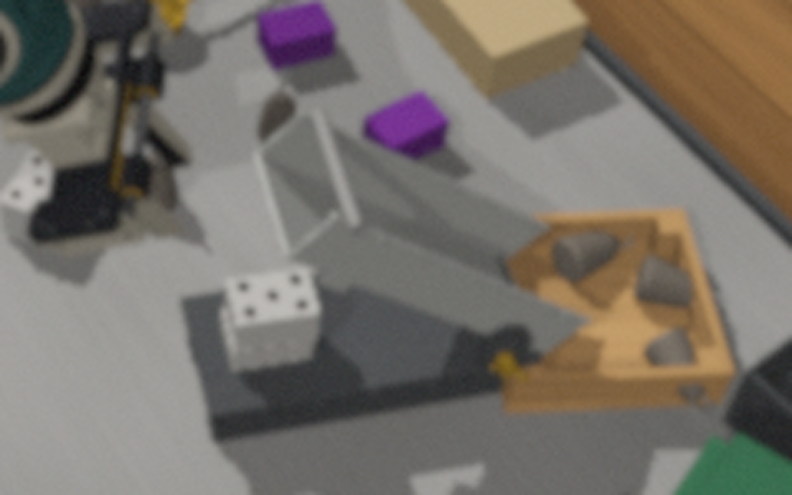

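View pics/w19.png

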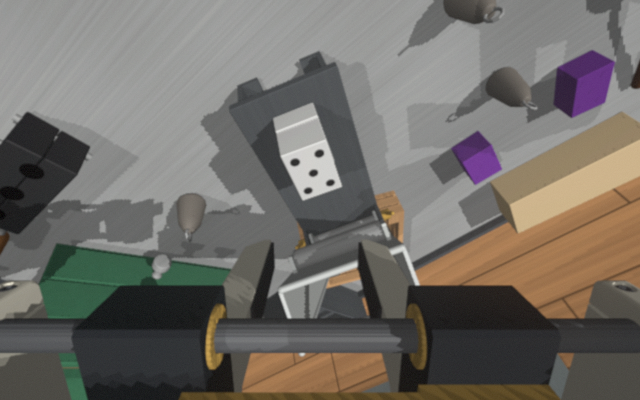

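Run:
```python
from h import *
w=cv2.imread("pics/w19.png");cv2.imwrite("pics/w19z.png",cv2.resize(w[50:230,210:400],None,fx=3.3,fy=3.3,interpolation=2))
a,l=np.array([.9397,-.342,0]),np.array([.342,.9397,0])
for p in (onz("side",(239.7,342.4),.128),wonz((172,315),.128)): print(p,p@a-.5583,p@l-.0252)
print("bar",tri(ray("top",(180.4,401.6)),ray("side",(198.5,361.6))))
path([[.5275,-.1666,.366],[.576,-.1828,.281]])
```

```text
[ 0.53494796 -0.17092645  0.128     ] 0.002847447348938381 -0.0028673848991349025
[ 0.53388971 -0.16568392  0.128     ] 6.0064301646955975e-05 0.0016971063429618884
bar (array([ 0.58272474, -0.1779175 ,  0.28035116]), np.float64(0.005114679619849907))
[0.5275, -0.1666, 0.366] -> [-9.83, 4.0, -1.89] ik [-0.48  1.82  1.27 -0.37]
[0.576, -0.1828, 0.281] -> [-9.9, 4.02, 8.03] ik [-0.37  1.87  1.1  -0.42]
```

View pics/w19z.png

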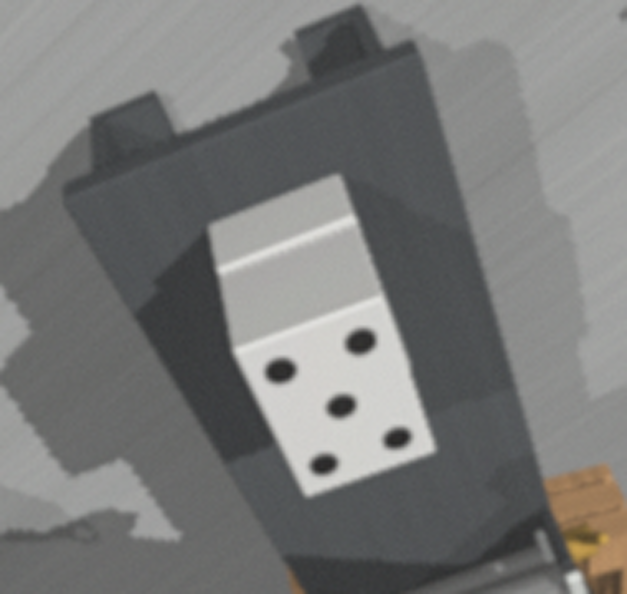

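Emit:
carry_out([
  [-2,0.8,-1],
  [-4,1.6,-2],
  [-6,2.4,-2.5],
  [-8,3.2,-2.5],
  [-9.8,4,-2.5],
  [-9.8,4,-2.2],
  [-9.8,4,-1.9],
  [-9.8,4,-1.9],
], yaw=[10,20,30,40,50,60,70,70], claw=[0.6,0.6,0.6,0.6,0.6,0.6,0.6,0.6])

```text
t: 36.98
position: [0.447, -0.1398, 0.5087]
ee_rot: [0.211, 0.792, 0.551, 0.157]
force: [-0.3, 0.2, -0.2]
finger_gap: 0.402
```

Run:
```python
from h import *
st()
cv2.imwrite("pics/w20.png",read_camera("wrist")[:,:,::-1])
s=read_camera("side");cv2.imwrite("pics/s20.png",cv2.resize(s[120:300,260:500,::-1],None,fx=3.3,fy=3.3,interpolation=2))
path([[.576,-.1828,.281]])
```

```text
{'t': 36.975, 'q': [-0.3627, -0.4835, 1.8209, 0.0216, 1.2726, -0.0084], 'position': [0.447, -0.1398, 0.5087], 'force': [-0.3194, 0.1635, -0.1956], 'finger_gap': 0.4025}
tilt deg 30.49 tilt az -18.4 y az -20.65 x az 69.92 grasp [ 0.5274 -0.1666  0.3648]
[0.576, -0.1828, 0.281] -> [0.01, 0.11, 9.91] ik [-0.37  1.87  1.1  -0.42]
```

View pics/w20.png

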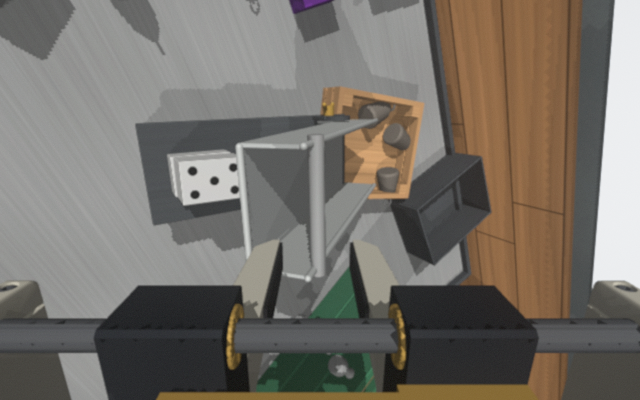

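View pics/s20.png

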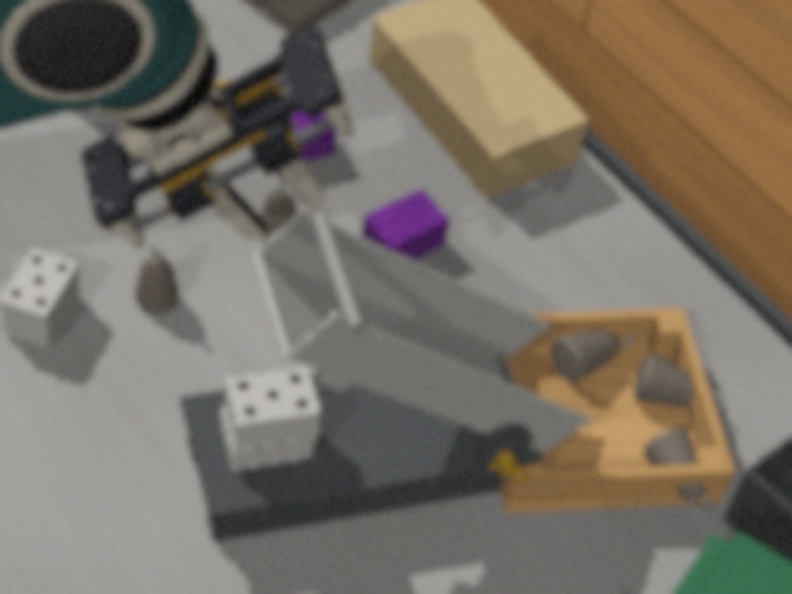

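Emit:
carry_out([
  [0,0,4.5],
  [0,0,8],
  [0,0,9.9],
  [0,0,9.9],
  [0,0,9.9],
  [0,0,9.9],
  [0,0,9.9],
], yaw=[0,0,0,0,0,0,0], claw=[0.6,0.6,0.6,1,1,1,1], newtons=20)

```text
t: 37.95
position: [0.494, -0.1555, 0.4265]
ee_rot: [0.212, 0.792, 0.55, 0.158]
force: [-4.4, 1.5, 2.4]
finger_gap: 0.133
```

Run:
```python
from h import *
st(); R=R_(); 
a,l=np.array([.9397,-.342,0]),np.array([.342,.9397,0])
o=get_obs(); g=o["position"]+.167*R[:,2]; c=R.T@a
up=R.T@np.array([0,0,1]); print("a in tool",c.round(3),"up",up.round(3))
u0=.7463-g@a; print("u,h",u0,g[2]-.07)
# arc from current assumed theta
th0=np.arctan2(g[2]-.07,u0)-.2594; print("th0",np.degrees(th0))
th0=.715
for th in np.linspace(th0,np.radians(19.6),9)[1:]:
    f0,f=th0+.2594,th+.2594
    du=.2535*(np.cos(f)-np.cos(f0)); dh=.2535*(np.sin(f)-np.sin(f0))
    print(np.degrees(th).round(1),np.round(100*R.T@(-du*a+np.array([0,0,dh])),2).tolist())
```

```text
{'t': 37.95, 'q': [-0.3583, -0.3707, 1.8743, 0.0205, 1.1024, -0.0059], 'position': [0.494, -0.1555, 0.4265], 'force': [-4.3861, 1.47, 2.3812], 'finger_gap': 0.1334}
tilt deg 30.7 tilt az -18.5 y az -20.75 x az 69.84 grasp [ 0.5749 -0.1825  0.2829]
a in tool [0.003 0.86  0.51 ] up [ 0.017  0.51  -0.86 ]
u,h 0.14367081433757878 0.21293652738117158
th0 41.129465413795614
38.3 [-0.01, -1.18, 0.1]
35.6 [-0.03, -2.35, 0.25]
33.0 [-0.05, -3.51, 0.46]
30.3 [-0.06, -4.66, 0.72]
27.6 [-0.08, -5.8, 1.04]
24.9 [-0.1, -6.92, 1.41]
22.3 [-0.12, -8.03, 1.83]
19.6 [-0.13, -9.11, 2.3]
```

Emit:
carry_out([
  [0,-1.2,0.1],
  [0,-2.35,0.25],
  [0,-3.5,0.46],
  [0,-4.65,0.72],
  [0,-5.8,1.04],
  [0,-6.9,1.4],
  [0,-7.9,1.8],
  [0,-7.9,1.8],
], yaw=[0,0,0,0,0,0,0,0], claw=[1,1,1,1,1,1,1,1])

```text
t: 38.95
position: [0.4387, -0.1341, 0.3679]
ee_rot: [0.21, 0.793, 0.55, 0.157]
force: [-7.8, -1.0, 0.7]
finger_gap: 0.131
```

Run:
```python
from h import *
st(); R=R_(); a=np.array([.9397,-.342,0])
o=get_obs(); g=o["position"]+.167*R[:,2]
u0=.7463-g@a; print("u,h",u0,g[2]-.07,"th",np.degrees(np.arctan2(g[2]-.07,u0)-.2594),"target u,h .2080 .1449")
s=read_camera("side");cv2.imwrite("pics/s21.png",cv2.resize(s[150:300,260:500,::-1],None,fx=3.3,fy=3.3,interpolation=2))
```

```text
{'t': 38.95, 'q': [-0.3567, -0.5051, 2.0604, 0.0202, 1.0552, -0.0049], 'position': [0.4387, -0.1341, 0.3679], 'force': [-7.7551, -1.0491, 0.6802], 'finger_gap': 0.1307}
tilt deg 30.46 tilt az -18.4 y az -20.77 x az 69.82 grasp [ 0.519  -0.1609  0.224 ]
u,h 0.20355783140406303 0.15398068071267781 th 22.2430433592721 target u,h .2080 .1449
```

View pics/s21.png

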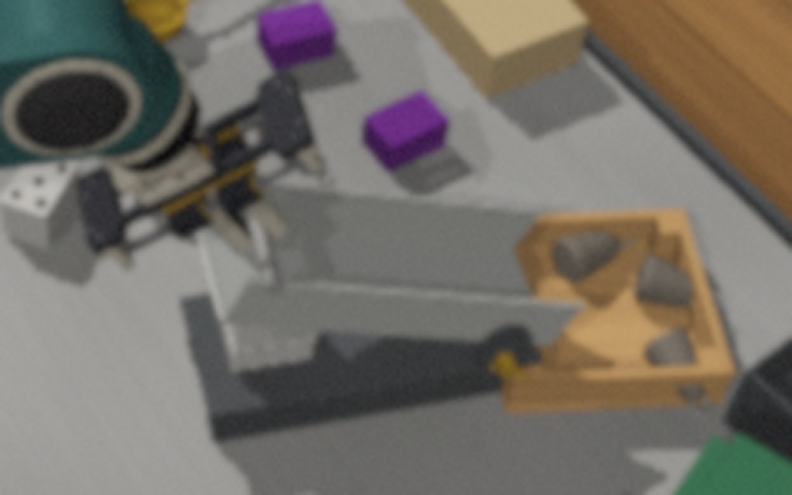

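Emit:
carry_out([
  [0,-0.2,0.1],
  [0,-0.45,0.18],
  [0,-0.65,0.27],
  [0,-0.65,0.27],
], yaw=[0,0,0,0], claw=[1,1,1,1])

```text
t: 39.5
position: [0.4353, -0.1328, 0.3632]
ee_rot: [0.211, 0.792, 0.55, 0.158]
force: [-1.8, -5.1, 1.7]
finger_gap: 0.13
```

Emit:
carry_out([
  [0,-0.15,0.07],
  [0,-0.15,0.07],
], yaw=[0,0], claw=[1,1])

```text
t: 39.75
position: [0.4345, -0.1325, 0.3619]
ee_rot: [0.211, 0.792, 0.55, 0.158]
force: [-1.1, -5.3, 1.8]
finger_gap: 0.132
```

Emit:
carry_out([
  [0,-0.12,0.06],
  [0,-0.12,0.06],
], yaw=[0,0], claw=[1,1])

```text
t: 40.0
position: [0.434, -0.1323, 0.3614]
ee_rot: [0.212, 0.792, 0.55, 0.158]
force: [2.3, -7.0, 2.7]
finger_gap: 0.135
```

Emit:
carry_out([
  [0,-0.12,0.1],
  [0,-0.12,0.1],
], yaw=[0,0], claw=[1,1])

```text
t: 40.25
position: [0.4337, -0.1322, 0.3611]
ee_rot: [0.213, 0.792, 0.55, 0.159]
force: [0.6, -6.5, 10.5]
finger_gap: 0.13
```

Emit:
carry_out([
  [0,-0.12,0.1],
  [0,-0.12,0.1],
], yaw=[0,0], claw=[1,1])

```text
t: 40.5
position: [0.4333, -0.132, 0.3608]
ee_rot: [0.214, 0.792, 0.55, 0.16]
force: [-1.4, -5.7, 17.1]
finger_gap: 0.129
```

Run:
```python
from h import *
st(); R=R_(); a=np.array([.9397,-.342,0])
o=get_obs(); g=o["position"]+.167*R[:,2]
u0=.7463-g@a; print("u,h",u0,g[2]-.07,"th",np.degrees(np.arctan2(g[2]-.07,u0)-.2594),"target u,h .2080 .1449")
```

```text
{'t': 40.5, 'q': [-0.3564, -0.5206, 2.0826, 0.0198, 1.0393, -0.0047], 'position': [0.4333, -0.132, 0.3608], 'force': [-1.4014, -5.7377, 17.0537], 'finger_gap': 0.1291}
tilt deg 30.97 tilt az -18.5 y az -20.78 x az 69.82 grasp [ 0.5148 -0.1593  0.2176]
u,h 0.20805530067369815 0.14758700791025411 th 20.488004559407067 target u,h .2080 .1449
```

Emit:
carry_out([
  [0,0,0],
  [0,0,0],
  [0,0,0],
  [0,0,0],
], yaw=[0,0,0,0], claw=[0.6,0.6,0.6,0.6])

```text
t: 41.0
position: [0.4331, -0.1318, 0.358]
ee_rot: [0.211, 0.792, 0.55, 0.158]
force: [-0.4, -0.3, -0.7]
finger_gap: 0.397
```

Emit:
carry_out([
  [0,0,-3],
  [0,0,-8],
  [0,0,-14],
  [0,0,-18],
  [0,0,-18],
], yaw=[0,0,0,0,0], claw=[0.6,0.6,0.6,0.6,0.6])

```text
t: 41.62
position: [0.3449, -0.1023, 0.5163]
ee_rot: [0.214, 0.792, 0.55, 0.16]
force: [0.9, -0.1, 0.2]
finger_gap: 0.398
```

Run:
```python
from h import *
st()
s=read_camera("side");cv2.imwrite("pics/s22f.png",s[:,:,::-1]);cv2.imwrite("pics/s22.png",cv2.resize(s[150:300,260:500,::-1],None,fx=3.3,fy=3.3,interpolation=2))
cv2.imwrite("pics/w22.png",read_camera("wrist")[:,:,::-1])
t=read_camera("top");cv2.imwrite("pics/t22.png",t[:,:,::-1])
print(mark_of("side","tie_bar")[:1],mark_of("top","tie_bar")[:1],mark_of("side","roller")[:1])
```

```text
{'t': 41.625, 'q': [-0.3668, -0.7425, 1.9575, 0.0232, 1.3872, -0.0076], 'position': [0.3449, -0.1023, 0.5163], 'force': [0.8816, -0.0965, 0.1825], 'finger_gap': 0.3983}
tilt deg 30.93 tilt az -18.5 y az -20.79 x az 69.83 grasp [ 0.4264 -0.1295  0.3731]
[{'point': [216.8, 335.3], 'p': 0.91}] [{'point': [207.9, 390.5], 'p': 0.74}] [{'point': [236.4, 341.7], 'p': 0.58}]
```

View pics/s22.png

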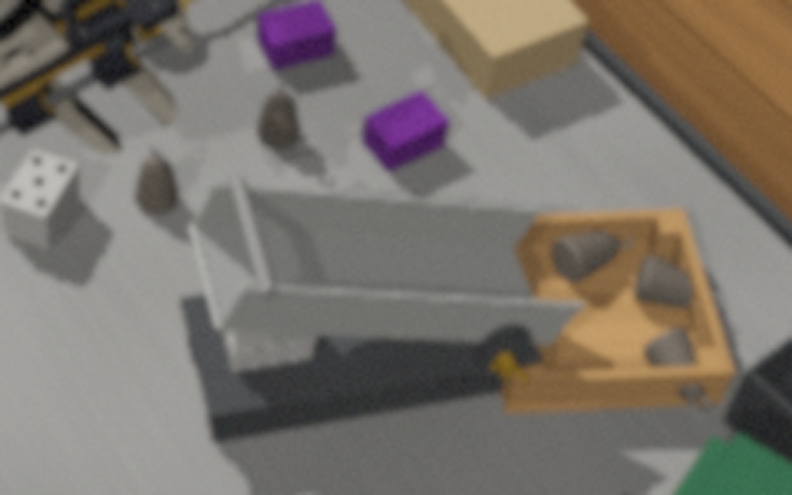

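View pics/w22.png

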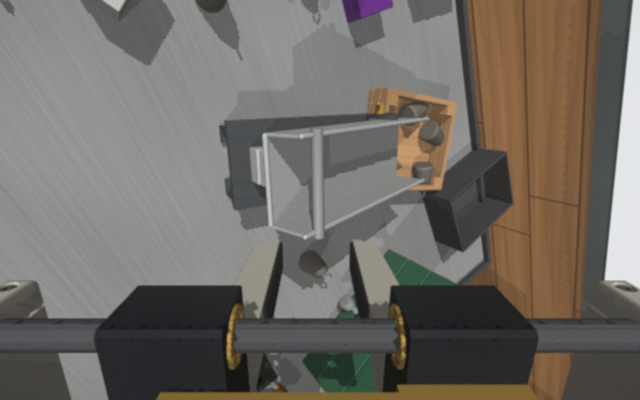

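View pics/t22.png

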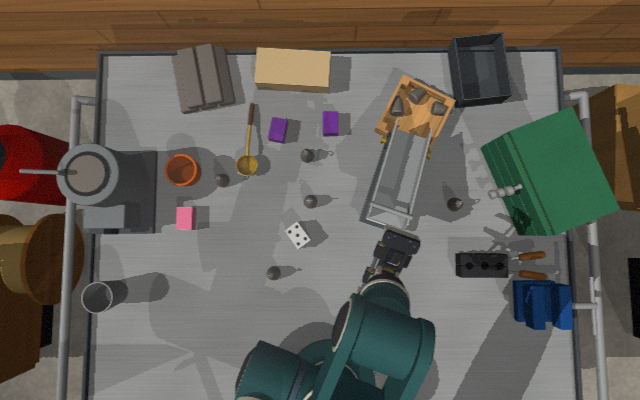

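Run:
```python
from h import *
l=np.array([.342,.9397,0]);a=np.array([.9397,-.342,0]);H=.7463
for nm,rc in [("netside",(216.8,335.3)),("eye",(150+235/3.3,260+251/3.3))]:
    o,d=ray("side",rc); p=o+d*((.0252-o@l)/(d@l)); u=H-p@a; h=p[2]-.07
    print(nm,p.round(4),u,h,"theta",np.degrees(np.arctan2(h,u)-.2594))
print("tri",tri(ray("side",(216.8,335.3)),ray("top",(207.9,390.5))))
w=cv2.imread("pics/w22.png");cv2.imwrite("pics/w22z.png",cv2.resize(w[100:250,210:370],None,fx=4.5,fy=4,interpolation=2))
# side faces of stack: expected projection of near bottom corners of stack
for z in (.06,.088,.128):
  for sa in (-.035,.035):
    P=.5583*a+.0252*l+sa*a-.024*l; P=P+np.array([0,0,z]); r=proj("side",P); print(z,sa,((r[1]-260)*3.3).round(),((r[0]-150)*3.3).round())
```

```text
netside [ 0.5145 -0.1604  0.2304] 0.20793714678388908 0.1603729196802744 theta 22.778921683521226
eye [ 0.5171 -0.1614  0.2113] 0.20523611155977595 0.1412505276103631 theta 19.67455622122518
tri (array([ 0.51863118, -0.15766512,  0.22505392]), np.float64(0.0036381682557688404))
0.06 -0.035 230.0 370.0
0.06 0.035 311.0 357.0
0.088 -0.035 231.0 351.0
0.088 0.035 313.0 338.0
0.128 -0.035 232.0 324.0
0.128 0.035 316.0 311.0
```

View pics/w22z.png

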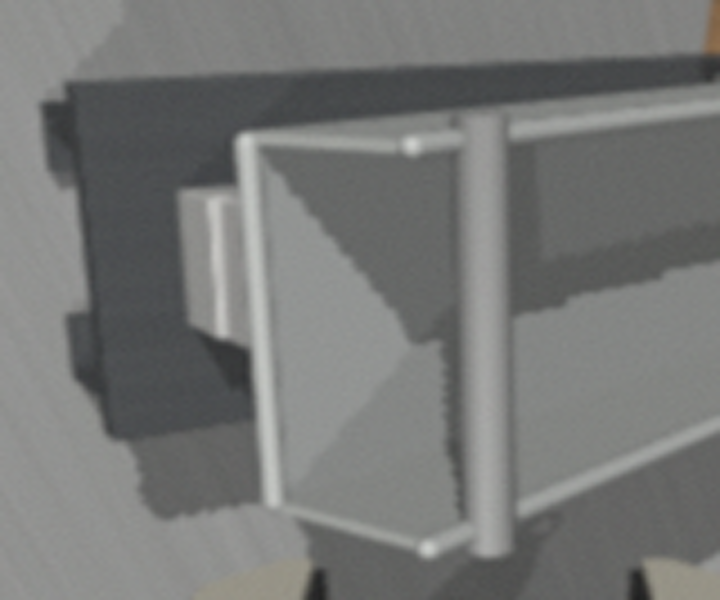

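```bash
python3 -c "
from bench import *
print(finish_job())"
```

```text
the job is handed in; nothing more can be done
None
```

I handed the job in at about 42 s of the 72 s allowed. The chute rests on a stack of the 28 mm and 40 mm blocks, 68 mm in all, with the gripper released and clear.

**What I did**
- The moves have no tilt command. I leaned the tool back about 31° by repeatedly pushing the arm past its reach limit, well away from everything.
- I used the wrong side for this at first and had to undo about 13° of lean before going on.
- Before raising the chute, I turned the 40 mm and 28 mm blocks to the chute's direction and put them, one on the other, in free space on the cart.
- I then raised the chute by the tie bar to its stop, at about 41°.
- With the leaning tool I placed the 28 mm block on the stand and the 40 mm block on top of it.
- I lowered the chute by the tie bar until the upward force climbed from 3 to 17 N with almost no further movement, then let go.

**Last checks**
- **Stack:** the camera views put it within about 1 to 4 mm of the stack spot, with the two blocks aligned. The chute did not shift it.
- **Slope:** the pose of the gripped bar gave 20.5°, and reading the bar by eye in the side view gave 19.7°. The network's bar mark gave 22.8°, which disagrees. I put that down to pixel noise and relied on the contact force instead.
- **Other things:** the 52 mm block, the sinkers and the other bystanders look unmoved in the last top view.

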